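# Open the mosaic transit case and stow its cover

## Robot

A 6-joint arm with a two-finger parallel gripper is mounted at the origin on the work surface. World frame = base frame: x ahead of the robot, y to its left, z up, the work surface at z = 0. Lengths are in m, angles in degrees, forces in N, time in s.
With the tool pointing down it reaches from about 0.4 to 0.825 m from the base axis. Payload 7 kg.
Tool frame: the origin (TCP) lies midway between the tips of the shut fingers; the grasp point (between the pads) lies 19 mm behind it; z points along the fingers, y is the direction in which the jaws open and shut (so a half turn about z gives the same grasp; the last joint's range is limited). The gripper opens to 88 mm and grips with 3 to 60 N. Pads are 19 mm wide; open, the fingers measure 130 mm over their backs; the gripper's body (78 mm by 193 mm) begins 47 mm behind the grasp point.
Start: joints at [91.965, 20.546, 0.682, 0, -70.136, -16.507], TCP at [0.169, 0.653, 0.196] pointing down, gripper open.
Joint ranges: [-176.03, 176.03], [-82.01, 121.73], [-58.28, 71.71], [-173.87, 95.51], [-174.79, -0.11], [-173.66, 173.66]. Speed limits (degrees/s): [136.94, 136.94, 172.46, 180, 180, 180].

## Interface

Orientations are given as [roll, pitch, yaw] about the fixed x, y, z axes, in that order (R = Rz(yaw) Ry(pitch) Rx(roll)).
In Python, from plant import get_state, capture, get_calibration, close_job, boxes_of, cut_out gives the robot as it stands.
- The arm moves only by the tool apply_moves, never from a script. Its argument "commands" is a list of rows, each an object with "grip": the closure, from 0 (fully open) to 1 (shut); "slide": the shift along the tool's x, y, z in m, a list of three; "roll": the turn about the tool's z in degrees. In form: [{"grip": grip, "slide": [x, y, z], "roll": roll}, ...]. A call has 1 to 5 rows; each row is the pose to reach, as a shift and turn from the pose commanded when the call began, along the tool's axes at that moment; what a row does not reach only later rows make up. A row lasts 1/8 s, in which the tool goes at most 62.5 mm and 10.7 degrees, less where a joint would pass 70% of its speed; a pose out of reach is approached as far as the arm can. A call with a gripper value outside its range is refused whole. The fingers move at their own pace and stop on an object; "grip_force" is the grip in N (left out, the last holds). Time passes only in rows, so rows that repeat a pose let the fingers close. It gives the time, the measured TCP pose, the force and the opening at its end, in the units of the state.
- get_state(): the state, without advancing time (a new reading comes with each control period).
- capture(name): name is "scene" or "top" or "wrist"; returns (picture, depth): 420x560x3 uint8, red, green, blue; 420x560 float32, m along the optical axis (not along the pixel's ray), 0 where there is no reading.
- get_calibration(name): a dict with "mtx" (3x3 intrinsics, pixels), "R" (3x3) and "t" (3): a world point X has camera coordinates R X + t. Camera axes: x right, y down, z forward; pixel columns grow to the right and rows downward; lengths in m; the calibration is good to about 2 mm. A picture is of the moment at which its call begins: read the wrist's pose just before it. get_calibration takes no time and is no camera call; for the wrist camera it gives the pose at the moment of the call.
- close_job(): hands the job in, once; it reports no verdict.
Trained networks look in the newest picture that a camera, given by its name, has taken for a name from the list of things; names that differ only in an ending like _2 or _b are one class to them, and where a whole thing is asked for, a point or a joint stands for the part that bears it (a point fixed in the world has none). Each returns a list of dicts, best first, with "score" (0 to 1); they miss things now and then, are a little off and sometimes report something else, mostly with a low value. They report only what shows in the picture. A call takes as long as a camera call.
- boxes_of(name, camera): "position" ([x, y, z] in m, in the coordinates of the camera as it stood for that picture, good to about 4 mm: the middle of the surface that is visible of it).
- cut_out(name, camera): "mask" (420x560 bool, what is visible of it).
The state is a dict: "time_s": time; "joints": joint angles; "qd": joint speeds; "joint_torque": joint torques, N m; "tcp_pos": TCP position; "eef_rot": TCP orientation; "contact_force": force on the tool from outside, world axes, zero at the start; "moment": the same for the moment, N m; "gripper_width": finger opening in m.
Only numpy, scipy, OpenCV 4.12 (cv2) and the standard library are available. Lean on these libraries where they do the work, as an engineer would, in place of code of your own. Each camera call takes 0.05 s, during which the arm holds its last target.

## Task

Open the mosaic transit case: loosen its two captive thumbscrews one after the other, about a quarter turn anticlockwise each, then lift the cover off by its handle, lay it gently flat on the bench and let go. Then slide the cover, flat on the bench, under the low shelf until more than half of it is underneath (the hand will not fit under the shelf with the handle, so take the cover again by one of its screw heads). Leave the mallet, the chisel and the dish where they are.

Things in the scene. Friction and masses are not known exactly. Their poses are not given: they have to be found in the camera images.
- case: Fixed plywood transit case holding a mosaic fragment: outer 133 mm along its x, 209 mm along its y (long side), 75 mm high. Origin at the centre of its underside on the bench, z up. The closed cover sits on its walls like a shoe-box lid, axes along the case's, 1.5 mm play; lift it 25 mm straight up to clear.
- cover: Loose lid of about 0.5 kg, folded aluminium frame with a clear pane: 144 mm along x, 220 mm along y, z up. Origin at the centre of the lower rim of its 18 mm skirt; its top face is 22 mm above that. On its centre line stand a handle in the middle and the thumbscrews a at y = +83 mm and b at y = -83 mm.
- cover_handle (a point): Grip centre of the cover's black bridge handle, at the cover's middle: a bar 14 mm wide (along x), 80 mm long (along y), 11 mm thick; posts at its ends leave 56 mm free between them and 29 mm beneath. It is 34.5 mm above the cover's top face: 113.5 mm above the bench on the closed case, 56.5 mm when the cover lies on the bench. Axes as the cover's.
- head_a (a point): Centre of the brass knurled head of captive thumbscrew a, an upright round knob 24 mm across and 21 mm tall that stays on the cover. This point is 12 mm above the cover's top face (head from 1 to 22 mm): 91 mm above the bench on the case, 34 mm when the cover lies on the bench. A red line on top points out to the cover's end when tight.
- head_b (a point): Centre of the head of captive thumbscrew b, the same as a, at the cover's other end.
- screw_a (a joint): Turn of thumbscrew a in rad: 0 fully tight, grows anticlockwise seen from above, stop at 1.7 (starts between 0 and 0.15). A steel foot below the cover hooks under a keeper in the case and swings clear from about 1.3 on. Friction 0.06 N m; it stays where it is left.
- screw_b (a joint): Turn of thumbscrew b in rad, as for a.
- shelf: Fixed low bench shelf: board 230 mm along its x, 180 mm along its y, 18 mm thick, underside 85 mm up, on four 18 mm square corner legs. Origin on the bench under the board's centre, z up. It stands on the other side (left or right) of the bench from the case, the bench between is free. The cover goes in lengthways, along the shelf's y, from the side facing the case.
- shelf_top (a point): Middle of the top face of the shelf's board, 103 mm above the bench; axes as the shelf's. Three grey tubs of tesserae stand here in a row along x, 58 mm across, tops 145 mm above the bench. Below, 194 mm is free between the legs along x; under each x end a rail joins the legs, 71 mm above the bench; the y sides are open up to the board.
- mallet: Bystander: mason's mallet standing on its steel head, 74 mm across, wooden handle up, 214 mm tall; origin under its centre. Leave it.
- chisel: Bystander: chisel lying on the far side of the bench, 245 mm long along its y, 20 mm wide and high; origin under its middle. Leave it.
- dish: Bystander: white dish of loose tesserae, 96 mm across, 30 mm tall; origin under its centre. Leave it.

How it is judged:
By the outcome, as a careful person would: the job done as asked, in the order asked, and still so for the second after the job is handed in, with the robot touching nothing.
It also fails if it takes over 70 s, if anything falls off the work surface, if the arm or the gripper's body presses on something with over 40 N, if the wrist force passes 120 N, or if a joint passes its speed limit or range.

## Working session

There is one attempt and no reset: what is moved stays moved. The work goes in short steps, Python scripts to look and compute and a tool call to move; the robot and the scene stay as the last step left them, time stands still between calls to the robot, and variables do not carry over. Pictures are saved under pics/ and viewed, and the job is handed in when it is done.

Besides the shell and the picture viewer there is one more tool, called after "Call:" as name(argument=value, ...), one argument or row to a line, values as JSON. apply_moves: Moves the arm, as the interface text tells. Its arguments: {"type":"object","properties":{"commands":{"type":"array"},"grip_force":{"type":"number"}},"required":["commands"]}

```bash
mkdir -p pics; ls; cat > h.py <<'E'
import numpy as np, cv2
from plant import get_state, capture, get_calibration, close_job, boxes_of, cut_out
def snap(cam,fn):
    cal=get_calibration(cam); p,d=capture(cam)
    cv2.imwrite('pics/'+fn,p[:,:,::-1]); return cal,p,d
def world(cal,pc): return np.array(cal['R']).T@(np.array(pc)-np.array(cal['t']).ravel())
def cloud(cal,d):
    K=np.array(cal['mtx']); v,u=np.mgrid[0:d.shape[0],0:d.shape[1]]
    P=np.stack([(u-K[0,2])/K[0,0]*d,(v-K[1,2])/K[1,1]*d,d],-1)
    W=(P-np.array(cal['t']).ravel())@np.array(cal['R']); W[d==0]=np.nan; return W
E
python3 - <<'E'
from h import *
s=get_state(); print(s)
for c in ('top','scene'):
    cal,p,d=snap(c,c+'0.png'); np.savez('pics/'+c+'0.npz',p=p,d=d,**{k:np.array(cal[k]) for k in('mtx','R','t')})
    for n in ('case','cover','cover_handle','head_a','shelf','mallet','chisel','dish') :
        print(c,n,[(round(b['score'],2),world(cal,b['position']).round(3).tolist()) for b in boxes_of(n,c)][:4])
E
```

```text
pics
{'time_s': 0.0, 'joints': array([ 9.19644762e+01,  2.05922568e+01,  6.32393033e-01, -2.24011151e-02,
       -7.01358225e+01, -1.65081062e+01]), 'qd': array([-0.01494516,  0.06943877,  0.01989561,  0.04925834, -0.09466764,
       -0.07548445]), 'joint_torque': array([ 2.03467163e-03, -5.82731438e+01,  2.93045783e+01,  6.99692577e+00,
        6.83535865e-03, -1.56391293e-04]), 'tcp_pos': array([0.16937042, 0.6528256 , 0.1947958 ]), 'eef_rot': array([ 1.79902274e+02, -7.00211227e-03, -1.45512533e+01]), 'contact_force': array([ 0.10161444, -0.76329586,  0.28103496]), 'moment': array([ 0.03774926, -0.02269293, -0.01651938]), 'gripper_width': 0.08746683761668579}
top case [(0.25, [0.795, -0.007, 0.015])]
top cover [(0.78, [0.511, -0.274, 0.087])]
top cover_handle [(0.66, [0.51, -0.272, 0.075])]
top head_a []
top shelf [(0.68, [0.522, 0.289, 0.108])]
top mallet []
top chisel [(0.77, [0.794, -0.01, 0.013])]
top dish [(0.91, [0.713, -0.056, 0.014])]
scene case [(0.71, [0.717, 0.108, 0.068]), (0.69, [0.573, -0.193, 0.026])]
scene cover []
scene cover_handle [(0.59, [0.522, -0.264, 0.076])]
scene head_a [(0.66, [0.524, -0.191, 0.1]), (0.46, [0.51, -0.352, 0.097])]
scene shelf [(0.69, [0.552, 0.299, 0.105])]
scene mallet [(0.82, [0.718, 0.107, 0.068])]
scene chisel [(0.56, [0.799, -0.006, 0.015])]
scene dish [(0.77, [0.714, -0.067, 0.016]), (0.69, [0.805, -0.006, 0.018])]
```

View pics/top0.png

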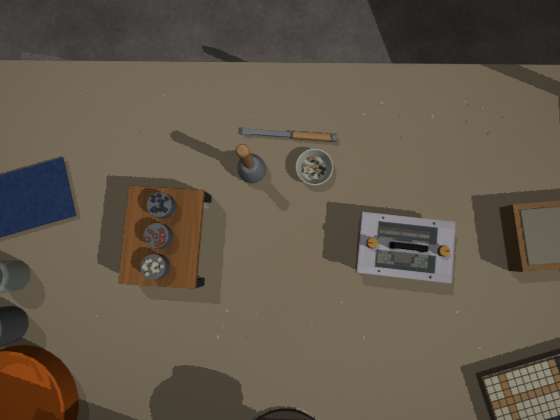

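View pics/scene0.png

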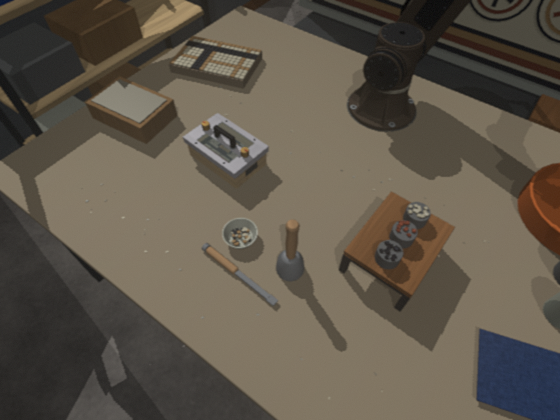

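The top view has +x up and +y to the left. The cover is at about (406,248) with brass heads at (373,243) and (444,251). The shelf is at (162,237), the mallet at (250,165), the dish at (314,167) and the chisel at (290,134). Next I'll measure these with depth.

```bash
python3 - <<'E'
from h import *
for c in ('top','scene'):
    z=np.load(f'pics/{c}0.npz'); W=cloud(z,z['d']); p=z['p'].astype(int)
    print(c,'cam pos',-z['R'].T@z['t'].ravel(), z['mtx'][0,0])
    hgt=W[...,2]; X=W[...,0];Y=W[...,1]
    # cover region
    reg=(abs(X-.51)<.13)&(abs(Y+.27)<.17)
    def rect(m,name):
        P=W[m][:,:2]; r=cv2.minAreaRect((P*1000).astype(np.float32)); print(c,name,m.sum(),r)
    m=reg&(hgt>.070)&(hgt<.084); rect(m,'covertop'); print('z med',np.median(hgt[m]))
    hsv=cv2.cvtColor(z['p'],cv2.COLOR_RGB2HSV)
    b=reg&(hsv[...,0]>8)&(hsv[...,0]<25)&(hsv[...,1]>120)&(hgt>.092)
    n,l,st,ce=cv2.connectedComponentsWithStats(b.astype(np.uint8))
    for i in range(1,n):
        if st[i,4]>8: print('head',st[i,4],ce[i],np.median(W[l==i],0).round(4),W[l==i].max(0).round(3),W[l==i].min(0).round(3))
    m=reg&(hgt>.11); print('handle',m.sum(),np.median(W[m],0)); rect(m,'handle')
    m=(abs(X-.52)<.2)&(abs(Y-.29)<.2)&(hgt>.095)&(hgt<.11); rect(m,'shelf');print(np.median(hgt[m]))
    m=(abs(X-.52)<.2)&(abs(Y-.29)<.2)&(hgt>.138)&(hgt<.15); rect(m,'tubs')
    big=cv2.resize(z['p'],None,fx=4,fy=4,interpolation=cv2.INTER_CUBIC)
    if c=='top': cv2.imwrite('pics/topz.png',big[800:1160,1400:1860][:,:,::-1])
E
```

```text
top cam pos [ 0.48581923 -0.01613879  1.10607779] 430.80367063533595
top covertop 5343 ((510.4914855957031, -273.5360412597656), (221.40138244628906, 144.3062286376953), 84.76763916015625)
z med 0.07840664593502823
head 81 [371.74074074 242.58024691] [ 0.5165 -0.1907  0.1006] [ 0.528 -0.179  0.105] [ 0.507 -0.2    0.094]
head 85 [443.27058824 250.63529412] [ 0.5013 -0.3533  0.1003] [ 0.513 -0.344  0.104] [ 0.492 -0.367  0.092]
handle 224 [ 0.51043019 -0.27141422  0.1181863 ]
top handle 224 ((510.3644104003906, -272.6019287109375), (79.63917541503906, 14.246668815612793), 85.05103302001953)
top shelf 5775 ((556.2286376953125, 244.75750732421875), (293.1521911621094, 299.21588134765625), 87.73343658447266)
0.10401427460365627
top tubs 1542 ((599.0845336914062, 246.69503784179688), (134.35739135742188, 358.918701171875), 53.946720123291016)
scene cam pos [1.08626941 0.33917811 0.90749686] 385.01847513529344
scene covertop 2366 ((512.3326416015625, -278.8749694824219), (224.63473510742188, 148.16525268554688), 84.55704498291016)
z med 0.07912331794261711
head 27 [204.81481481 123.51851852] [ 0.5062 -0.358   0.1009] [ 0.515 -0.349  0.105] [ 0.498 -0.368  0.095]
head 28 [244.5        150.14285714] [ 0.5216 -0.1924  0.1011] [ 0.529 -0.182  0.104] [ 0.511 -0.201  0.098]
handle 123 [ 0.51580383 -0.27541027  0.11804092]
scene handle 123 ((513.0272216796875, -277.4779052734375), (79.69223022460938, 15.271712303161621), 85.37617492675781)
scene shelf 4599 ((566.1631469726562, 241.73709106445312), (287.3741149902344, 318.15576171875), 87.73213958740234)
0.10328478940115751
scene tubs 1267 ((603.2706298828125, 245.55429077148438), (130.3720703125, 362.435791015625), 56.32538604736328)
```

View pics/topz.png

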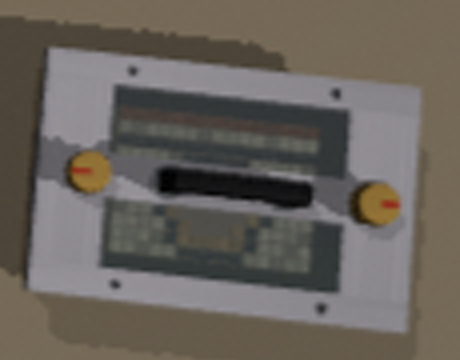

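```bash
cat >> h.py <<'E'
from scipy.spatial.transform import Rotation as Ro
def to_tool(target, yaw=None, ref=None):
    """world target -> slide in tool axes (tool assumed commanded exactly down)"""
    s=get_state() if ref is None else ref
    R=Ro.from_euler('xyz',s['eef_rot'],degrees=True).as_matrix()
    sl=R.T@(np.array(target)-s['tcp_pos'])
    y=None if yaw is None else -(((yaw-s['eef_rot'][2])+180)%360-180)
    return sl.round(4),y
E
python3 - <<'E'
from h import *
s=get_state();cal=get_calibration('wrist')
R=Ro.from_euler('xyz',s['eef_rot'],degrees=True).as_matrix()
cp=-np.array(cal['R']).T@np.array(cal['t']).ravel()
print('time',s['time_s'],'cam in tool',R.T@(cp-s['tcp_pos']), 'axes',R.T@np.array(cal['R']).T, cal['mtx'][0,0])
for c in ('top','scene'):
    z=np.load(f'pics/{c}0.npz'); W=cloud(z,z['d']); h=W[...,2];X=W[...,0];Y=W[...,1]
    m=(X>.35)&(X<.66)&(Y>.15)&(Y<.43)&(h>.096)&(h<.11)
    n,l,st,ce=cv2.connectedComponentsWithStats(m.astype(np.uint8)); i=1+st[1:,4].argmax()
    print(c,'shelf',cv2.minAreaRect((W[l==i][:,:2]*1000).astype(np.float32)),np.median(h[l==i]))
    m=(X>.62)&(Y>0)&(Y<.2)&(h>.02); print('mallet',W[m].min(0),W[m].max(0))
for w in [(.169,.653,.26),(.38,.47,.26),(.5,.22,.26),(.54,0,.24),(.515,-.19,.2)]: print(to_tool(w,-137.7))
E
```

```text
time 0.9 cam in tool [ 0.06974448  0.0008296  -0.18883765] axes [[ 9.46343853e-04 -9.66826442e-01 -2.55432449e-01]
 [ 9.99999289e-01  7.29505593e-04  9.43646290e-04]
 [-7.26002784e-04 -2.55433161e-01  9.66826444e-01]] 290.768364280044
top shelf ((523.97119140625, 301.8432312011719), (181.62152099609375, 230.2361297607422), 87.73343658447266) 0.1040177365527094
mallet [0.66994783 0.06956369 0.02005853] [0.79750769 0.13870766 0.21813595]
scene shelf ((525.3721313476562, 297.0025329589844), (180.15817260742188, 232.26385498046875), 87.73213958740234) 0.10329215942201045
mallet [0.67874402 0.06823804 0.02012529] [0.74283928 0.1352725  0.2172809 ]
(array([-0.0004,  0.0005, -0.0642]), np.float64(123.1580873702391))
(array([ 0.2498,  0.1246, -0.0643]), np.float64(123.1580873702391))
(array([ 0.4287,  0.3365, -0.0643]), np.float64(123.1580873702391))
(array([ 0.5227,  0.5394, -0.0443]), np.float64(123.1580873702391))
(array([ 0.5462,  0.7296, -0.0043]), np.float64(123.1580873702391))
```

Call:
apply_moves(
  commands=[
    {"grip": 0,"slide": [0.05,0.02,-0.04],"roll": 10},
    {"grip": 0,"slide": [0.1,0.045,-0.06],"roll": 20},
    {"grip": 0,"slide": [0.15,0.07,-0.065],"roll": 30},
    {"grip": 0,"slide": [0.2,0.095,-0.065],"roll": 40},
    {"grip": 0,"slide": [0.25,0.125,-0.065],"roll": 50},
  ],
)

```text
time_s: 1.52
tcp_pos: [0.3812, 0.4684, 0.261]
eef_rot: [-180.0, 0.0, -64.9]
contact_force: [0.4, 1.1, 0.4]
gripper_width: 0.088
```

```bash
python3 - <<'E'
from h import *
s=get_state();print(s['time_s'],s['tcp_pos'],s['eef_rot'],s['joints'])
for w in [(.38,.47,.26),(.47,.27,.26),(.52,.18,.26),(.54,0,.24),(.515,-.19,.2)]: print(to_tool(w,-137.7))
E
```

```text
1.525 [0.38124668 0.46841203 0.26100082] [-1.79974253e+02  2.19377701e-02 -6.48545052e+01] [ 6.93753116e+01  1.18963769e+01 -2.80393249e+00  2.31643758e-03
 -7.52659390e+01 -4.42304102e+01]
(array([-0.002 ,  0.0005,  0.001 ]), np.float64(72.84549475203207))
(array([0.2173, 0.004 , 0.0009]), np.float64(72.84549475203207))
(array([ 0.32  , -0.0031,  0.0009]), np.float64(72.84549475203207))
(array([0.4915, 0.0553, 0.0208]), np.float64(72.84549475203207))
(array([0.6529, 0.1587, 0.0607]), np.float64(72.84549475203207))
```

Call:
apply_moves(
  commands=[
    {"grip": 0,"slide": [0.06,0,0],"roll": 10},
    {"grip": 0,"slide": [0.12,0,0],"roll": 20},
    {"grip": 0,"slide": [0.18,0,0],"roll": 30},
    {"grip": 0,"slide": [0.24,0,0],"roll": 40},
    {"grip": 0,"slide": [0.3,0,0],"roll": 50},
  ],
)

```text
time_s: 2.15
tcp_pos: [0.5096, 0.197, 0.2612]
eef_rot: [-180.0, 0.0, -114.8]
contact_force: [1.1, 0.2, -0.4]
gripper_width: 0.0872
```

```bash
python3 - <<'E'
from h import *
s=get_state();print(s['time_s'],s['tcp_pos'],s['eef_rot'],s['joints'])
for w in [(.54,0,.24),(.515,-.19,.2)]: print(to_tool(w,-137.7))
E
```

```text
2.15 [0.50963685 0.1969539  0.26119804] [-1.79972710e+02  4.63495470e-02 -1.14849258e+02] [ 4.16859252e+01  6.22951062e+00 -9.64778940e+00  6.84040300e-03
 -7.40693169e+01 -6.65370687e+01]
(array([ 0.166 , -0.1103,  0.0211]), np.float64(22.850741997329806))
(array([ 0.3489, -0.1674,  0.061 ]), np.float64(22.850741997329806))
```

Call:
apply_moves(
  commands=[
    {"grip": 0,"slide": [0.05,-0.033,0],"roll": 10},
    {"grip": 0,"slide": [0.1,-0.066,0.01],"roll": 18},
    {"grip": 0,"slide": [0.15,-0.1,0.02],"roll": 23},
    {"grip": 0,"slide": [0.2,-0.12,0.03],"roll": 23},
    {"grip": 0,"slide": [0.255,-0.14,0.04],"roll": 23},
  ],
)

```text
time_s: 2.78
tcp_pos: [0.5304, -0.0931, 0.2206]
eef_rot: [-180.0, 0.0, -137.5]
contact_force: [1.3, -0.0, -0.2]
gripper_width: 0.0875
```

```bash
python3 - <<'E'
from h import *
s=get_state();print(s['time_s'],s['tcp_pos'],s['eef_rot'],s['joints'])
print(to_tool((.517,-.19,.2),-137.7))
E
```

```text
2.775 [ 0.5303862  -0.09314644  0.22062187] [-1.79979989e+02  2.30958836e-02 -1.37530109e+02] [ 1.09086356e+01  6.72090832e+00 -1.43691692e+01  5.32005941e-03
 -6.88797689e+01 -5.84406638e+01]
(array([ 0.0753, -0.0624,  0.0206]), np.float64(0.16989145141874928))
```

Call:
apply_moves(
  commands=[
    {"grip": 0,"slide": [0.038,-0.031,0.01],"roll": 0},
    {"grip": 0,"slide": [0.075,-0.062,0.02],"roll": 0},
    {"grip": 0,"slide": [0.075,-0.062,0.02],"roll": 0},
  ],
)

```text
time_s: 3.15
tcp_pos: [0.5157, -0.1904, 0.1998]
eef_rot: [179.9, -0.1, -137.8]
contact_force: [-0.7, 1.5, 0.2]
gripper_width: 0.088
```

```bash
cat >> h.py <<'E'
def heads(cal,p,d,zlo,zhi):
    W=cloud(cal,d); hsv=cv2.cvtColor(p,cv2.COLOR_RGB2HSV)
    b=(W[...,2]>zlo)&(W[...,2]<zhi)&(hsv[...,1]>100)&((hsv[...,0]<28)|(hsv[...,0]>172))
    n,l,st,ce=cv2.connectedComponentsWithStats(b.astype(np.uint8)); out=[]
    for i in range(1,n):
        if st[i,4]>60:
            P=W[l==i]; c,r=cv2.minEnclosingCircle((P[:,:2]*1000).astype(np.float32)); red=P[((hsv[l==i][:,0]<6)|(hsv[l==i][:,0]>172))]
            out.append((st[i,4],ce[i].round(0),np.median(P,0).round(4),np.round(c,1),round(r,1),red.mean(0).round(4) if len(red) else None))
    return out
E
python3 - <<'E'
from h import *
cal,p,d=snap('wrist','w1.png'); s=get_state();print(s['time_s'],s['tcp_pos'],s['eef_rot'])
W=cloud(cal,d)
for o in heads(cal,p,d,.095,.106): print(o)
m=(W[...,2]>.111)&(W[...,2]<.126)&(abs(W[...,1]+.27)<.12); print('handle',cv2.minAreaRect((W[m][:,:2]*1000).astype(np.float32)),np.median(W[m][:,2]))
E
```

```text
3.2 [ 0.51638458 -0.18915503  0.20037463] [ 1.79969132e+02 -3.27445456e-02 -1.37711303e+02]
(np.int32(531), array([155.,  70.]), array([ 0.5037, -0.359 ,  0.101 ]), array([ 503.5, -359. ]), 11.7, array([ 0.504 , -0.3652,  0.1019]))
(np.int32(397), array([278., 200.]), array([ 0.5187, -0.1952,  0.1009]), array([ 518.9, -195.1]), 11.6, array([ 0.5194, -0.1891,  0.1015]))
handle ((512.2755126953125, -277.17742919921875), (79.34245300292969, 14.481611251831055), 84.65055847167969) 0.11868710601823863
```

View pics/w1.png

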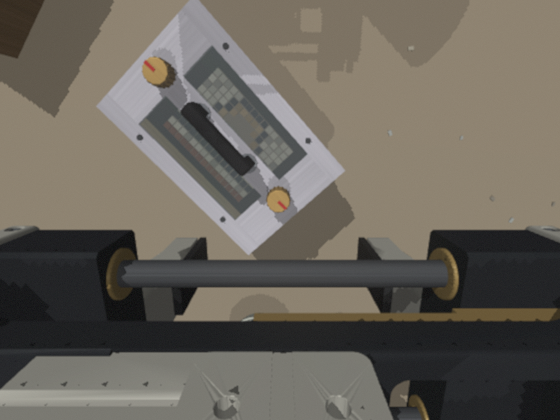

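The wrist view shows the heads at (155,70) and (278,200), with both red lines pointing outward. The near head is at about (0.519, -0.195), top at 0.101 m, diameter about 23 mm, all as specified.

```bash
python3 - <<'E'
from h import *
print(to_tool((.519,-.1945,.083),-137.7))
E
```

```text
(array([ 0.0016, -0.0058,  0.1174]), np.float64(-0.011302769553680037))
```

Call:
apply_moves(
  commands=[
    {"grip": 0,"slide": [0.002,-0.006,0.05],"roll": 0},
    {"grip": 0.2,"slide": [0.002,-0.006,0.09],"roll": 0},
    {"grip": 0.4,"slide": [0.002,-0.006,0.11],"roll": 0},
    {"grip": 0.5,"slide": [0.002,-0.006,0.1165],"roll": 0},
    {"grip": 0.5,"slide": [0.002,-0.006,0.1165],"roll": 0},
  ],
)

```text
time_s: 3.82
tcp_pos: [0.5202, -0.193, 0.0848]
eef_rot: [-180.0, 0.0, -137.5]
contact_force: [0.6, -0.0, -0.3]
gripper_width: 0.0534
```

Call:
apply_moves(
  commands=[
    {"grip": 0.8,"slide": [0,0,0],"roll": 0},
    {"grip": 0.8,"slide": [0,0,0],"roll": 0},
    {"grip": 0.8,"slide": [0,0,0],"roll": 0},
  ],
  grip_force=15,
)

```text
time_s: 4.2
tcp_pos: [0.5199, -0.1936, 0.0848]
eef_rot: [-180.0, 0.0, -137.5]
contact_force: [0.7, 0.2, -0.1]
gripper_width: 0.0235
```

Call:
apply_moves(
  commands=[
    {"grip": 1,"slide": [0,0,0],"roll": 0},
    {"grip": 1,"slide": [0,0,0],"roll": -8},
    {"grip": 1,"slide": [0,0,0],"roll": -17},
    {"grip": 1,"slide": [0,0,0],"roll": -26},
    {"grip": 1,"slide": [0,0,0],"roll": -35},
  ],
  grip_force=22,
)

```text
time_s: 4.82
tcp_pos: [0.5196, -0.1936, 0.0843]
eef_rot: [180.0, -0.0, -102.3]
contact_force: [-0.5, 0.3, 1.2]
gripper_width: 0.0006
```

Call:
apply_moves(
  commands=[
    {"grip": 1,"slide": [0,0,0],"roll": -10},
    {"grip": 1,"slide": [0,0,0],"roll": -20},
    {"grip": 1,"slide": [0,0,0],"roll": -30},
    {"grip": 1,"slide": [0,0,0],"roll": -40},
    {"grip": 1,"slide": [0,0,0],"roll": -50},
  ],
)

```text
time_s: 5.45
tcp_pos: [0.5195, -0.1936, 0.0843]
eef_rot: [180.0, 0.0, -52.2]
contact_force: [-0.4, -0.0, 0.4]
gripper_width: 0.0006
```

Call:
apply_moves(
  commands=[
    {"grip": 1,"slide": [0,0,0],"roll": -1},
    {"grip": 1,"slide": [0,0,0],"roll": -1},
  ],
)

```text
time_s: 5.7
tcp_pos: [0.5195, -0.1936, 0.0842]
eef_rot: [180.0, 0.0, -51.7]
contact_force: [-0.0, 0.9, 0.4]
gripper_width: 0.0004
```

```bash
python3 - <<'E'
from h import *
s=get_state();print(s['time_s'],s['tcp_pos'],s['eef_rot'],s['moment'],s['contact_force'])
cal,p,d=snap('top','t2.png')
big=cv2.resize(p,None,fx=4,fy=4,interpolation=cv2.INTER_CUBIC)
cv2.imwrite('pics/t2z.png',big[750:1200,1300:1900][:,:,::-1])
E
```

```text
5.7 [ 0.51951533 -0.19356536  0.08423551] [ 1.79995872e+02  5.20074713e-03 -5.17361268e+01] [ 0.07520611 -0.04804367  0.00374797] [-0.02007462  0.91131615  0.39160395]
```

View pics/t2z.png

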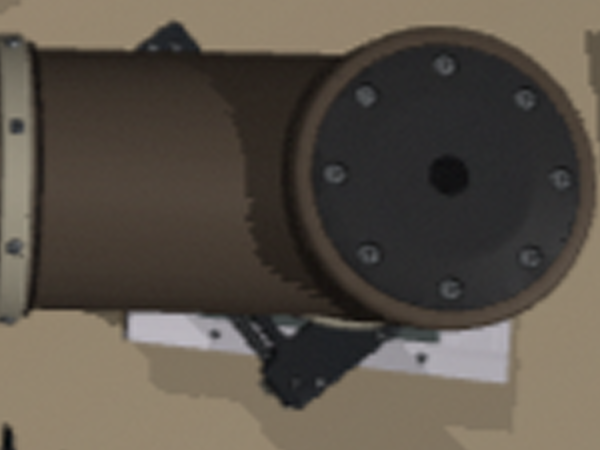

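```bash
python3 - <<'E'
from h import *
cal,p,d=snap('wrist','w2.png')
cal,p,d=snap('scene','s2.png')
big=cv2.resize(p,None,fx=4,fy=4,interpolation=cv2.INTER_CUBIC)
cv2.imwrite('pics/s2z.png',big[300:850,600:1300][:,:,::-1])
E
```

```text
(no output)
```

View pics/w2.png

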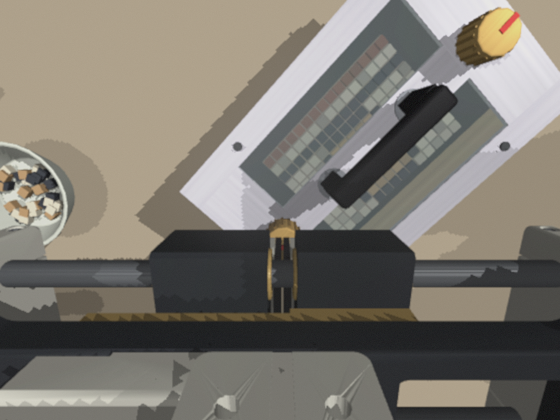

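View pics/s2z.png

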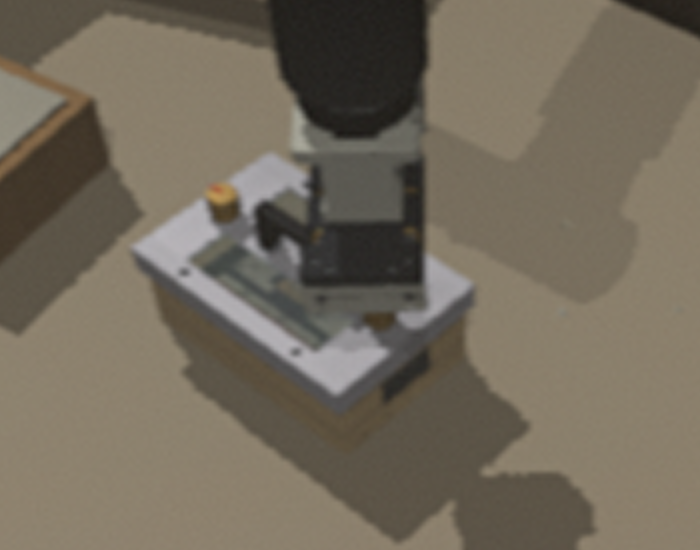

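```bash
python3 - <<'E'
from h import *
cal,p,d=snap('scene','s3.png'); s=get_state()
K=np.array(cal['mtx'])
def pj(X): c=np.array(cal['R'])@X+np.array(cal['t']).ravel(); u=K@c/c[2]; return (u[:2]).round(1),c[2].round(3)
print('tcp',pj(s['tcp_pos']),'grasp',pj(s['tcp_pos']+[0,0,.019]),'head top',pj(np.array([.519,-.1945,.101])))
W=cloud(cal,d)
for v in range(140,162,2): print(v,[tuple((W[v,u]*1000).round(0).astype(int)) for u in range(232,258,4)])
big=cv2.resize(p,None,fx=10,fy=10,interpolation=cv2.INTER_CUBIC)
cv2.imwrite('pics/s3z.png',big[1200:1750,2100:2800][:,:,::-1])
E
```

```text
tcp (array([244.8, 153.7]), np.float64(1.117)) grasp (array([244.3, 149.1]), np.float64(1.102)) head top (array([244.2, 149.4]), np.float64(1.104))
140 [(np.int64(598), np.int64(-158), np.int64(223)), (np.int64(593), np.int64(-150), np.int64(224)), (np.int64(587), np.int64(-141), np.int64(224)), (np.int64(581), np.int64(-134), np.int64(224)), (np.int64(575), np.int64(-126), np.int64(224)), (np.int64(570), np.int64(-117), np.int64(225)), (np.int64(452), np.int64(-206), np.int64(78))]
142 [(np.int64(603), np.int64(-154), np.int64(223)), (np.int64(597), np.int64(-146), np.int64(223)), (np.int64(593), np.int64(-137), np.int64(225)), (np.int64(588), np.int64(-128), np.int64(225)), (np.int64(580), np.int64(-122), np.int64(224)), (np.int64(573), np.int64(-115), np.int64(221)), (np.int64(460), np.int64(-200), np.int64(80))]
144 [(np.int64(607), np.int64(-151), np.int64(221)), (np.int64(601), np.int64(-143), np.int64(221)), (np.int64(595), np.int64(-136), np.int64(220)), (np.int64(589), np.int64(-128), np.int64(220)), (np.int64(584), np.int64(-119), np.int64(222)), (np.int64(578), np.int64(-1
[... 2174 characters left out ...]
64(-217), np.int64(77)), (np.int64(543), np.int64(-207), np.int64(78)), (np.int64(537), np.int64(-197), np.int64(79)), (np.int64(532), np.int64(-187), np.int64(81)), (np.int64(523), np.int64(-179), np.int64(79)), (np.int64(518), np.int64(-168), np.int64(81)), (np.int64(501), np.int64(-168), np.int64(66))]
160 [(np.int64(559), np.int64(-209), np.int64(82)), (np.int64(550), np.int64(-201), np.int64(79)), (np.int64(545), np.int64(-191), np.int64(81)), (np.int64(536), np.int64(-184), np.int64(78)), (np.int64(530), np.int64(-173), np.int64(80)), (np.int64(519), np.int64(-168), np.int64(74)), (np.int64(503), np.int64(-166), np.int64(61))]<stdin>:7: RuntimeWarning: invalid value encountered in cast
```

View pics/s3z.png

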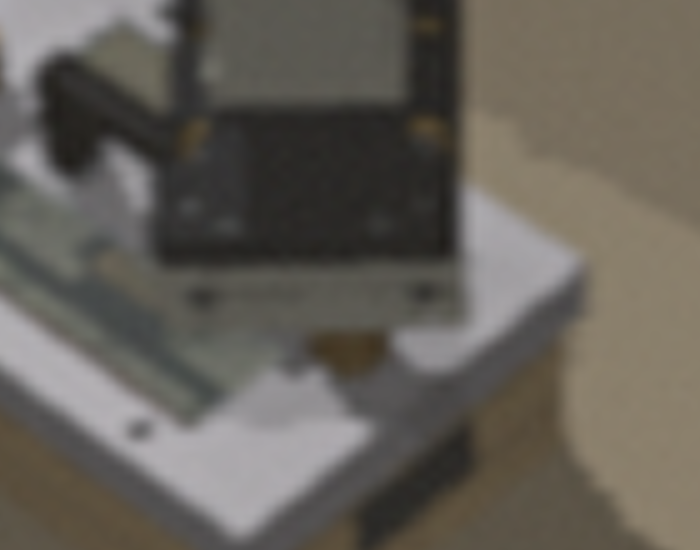

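```bash
python3 - <<'E'
from h import *
p=cv2.imread('pics/w2.png')
cv2.imwrite('pics/w2z.png',cv2.resize(p[205:320,225:345],None,fx=5,fy=5,interpolation=cv2.INTER_CUBIC))
E
```

```text
(no output)
```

View pics/w2z.png

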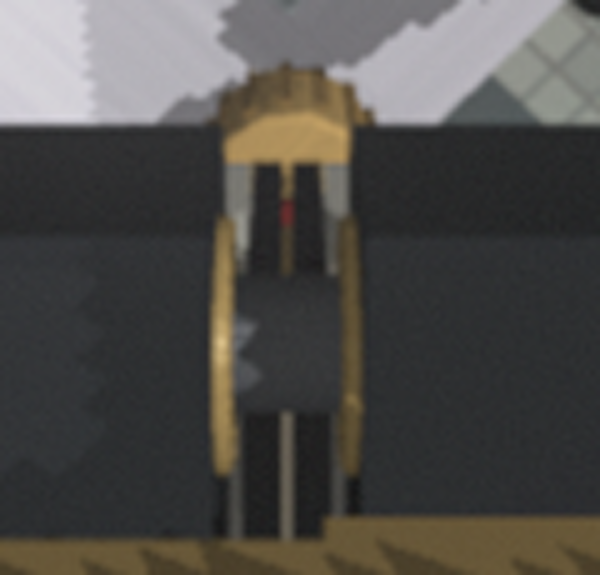

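```bash
python3 - <<'E'
from h import *
cal,p,d=snap('wrist','w3.png'); s=get_state(); W=cloud(cal,d)
R=Ro.from_euler('xyz',s['eef_rot'],degrees=True).as_matrix()
T=(W-s['tcp_pos'])@R
print(s['time_s'],s['gripper_width'])
for v in range(216,300,4): print(v,[tuple(int(x) if x==x else None for x in (T[v,u]*1000).round(0)) for u in (274,278,280,283,287,290,294)])
E
```

```text
5.95 0.00029187321921907595
216 [(13, -5, 5), (13, -3, 6), (13, -1, 5), (13, 1, 6), (13, 4, 6), (13, 6, 5), (13, 9, 5)]
220 [(11, -5, 1), (12, -3, 0), (12, -1, 1), (12, 1, 0), (12, 4, 1), (10, 6, 5), (10, 9, 7)]
224 [(11, -5, -7), (12, -2, -8), (12, -1, -8), (12, 1, -11), (12, 3, -9), (11, 5, -6), (10, 8, -4)]
228 [(11, -5, -14), (11, -2, -16), (11, -1, -16), (11, 1, -15), (12, 3, -16), (11, 5, -13), (10, 8, -10)]
232 [(9, -5, -16), (9, -2, -16), (9, -1, -18), (9, 1, -17), (9, 3, -16), (9, 5, -17), (39, 4, -100)]
236 [(6, -5, -16), (6, -2, -16), (6, -1, -17), (6, 1, -17), (7, 3, -17), (6, 5, -17), (37, 4, -101)]
240 [(13, -4, -39), (11, -2, -36), (11, -1, -35), (11, 1, -34), (11, 3, -35), (12, 5, -39), (36, 4, -101)]
244 [(12, -4, -44), (11, -2, -42), (11, -1, -42), (11, 1, -41), (11, 3, -41), (12, 4, -45), (35, 4, -102)]
248 [(10, -4, -44), (11, -2, -47), (11, -1, -46), (11, 1, -48), (11, 3, -47), (12, 4, -49), (36, 4, -108)]
252 [(11, -4, -52), (11, -2, -52), (11, -1, -51), (11, 1, -52), (11, 3, -52), (10, 4, -49), (37, 4, -111)]
256 [(11, -4, -58), (11, -2, -57), (11, -1, -57), (1
[... 440 characters left out ...]
, (32, 0, -114), (31, 2, -114), (32, 2, -114), (33, 3, -117)]
276 [(30, -2, -113), (30, -1, -114), (30, 0, -114), (30, 0, -114), (31, 2, -115), (31, 2, -115), (32, 3, -117)]
280 [(29, -2, -114), (29, -1, -114), (29, 0, -114), (28, 0, -113), (30, 2, -115), (29, 2, -114), (32, 3, -119)]
284 [(29, -2, -116), (28, -1, -115), (28, 0, -114), (27, 0, -113), (28, 2, -114), (28, 2, -114), (31, 3, -119)]
288 [(5, -3, -77), (5, -2, -77), (5, -1, -77), (4, 1, -76), (5, 2, -76), (5, 4, -77), (29, 3, -118)]
292 [(3, -3, -76), (3, -2, -76), (3, -1, -76), (3, 1, -77), (3, 2, -76), (3, 4, -78), (27, 3, -117)]
296 [(1, -3, -77), (1, -2, -76), (1, -1, -77), (1, 1, -77), (2, 2, -78), (2, 4, -77), (26, 3, -117)]
```

Call:
apply_moves(
  commands=[
    {"grip": 1,"slide": [0,0,-0.05],"roll": 0},
    {"grip": 1,"slide": [0,0,-0.1],"roll": 0},
    {"grip": 1,"slide": [0,0,-0.1],"roll": 0},
  ],
)

```text
time_s: 6.32
tcp_pos: [0.5223, -0.194, 0.1888]
eef_rot: [-179.7, -0.3, -51.6]
contact_force: [0.6, -0.2, -0.3]
gripper_width: 0.0006
```

```bash
python3 - <<'E'
from h import *
s=get_state();print(s['time_s'],s['tcp_pos'],s['eef_rot'])
cal,p,d=snap('scene','s4.png'); 
K=np.array(cal['mtx'])
def pj(X): c=np.array(cal['R'])@X+np.array(cal['t']).ravel(); u=K@c/c[2]; return tuple((u[:2]*10).round(0).astype(int)-[2000,900])
big=cv2.resize(p,None,fx=10,fy=10,interpolation=cv2.INTER_CUBIC)[900:1500,2000:2800].copy()
for k,zz in enumerate((0,.019,.038)): cv2.drawMarker(big,tuple(map(int,pj(s['tcp_pos']+[0,0,zz]))),[(255,0,0),(0,255,0),(0,0,255)][k],0,15,2)
cv2.imwrite('pics/s4z.png',big[:,:,::-1])
cal,p,d=snap('wrist','w4.png'); W=cloud(cal,d)
R=Ro.from_euler('xyz',s['eef_rot'],degrees=True).as_matrix()
T=(W-s['tcp_pos'])@R
for v in range(216,300,4): print(v,[tuple(int(x) if x==x else None for x in (T[v,u]*1000).round(0)) for u in (274,278,280,283,287,290,294)])
E
```

```text
6.325 [ 0.52225233 -0.19403611  0.18875595] [-179.68587764   -0.33628218  -51.55617859]
216 [(-18, -7, 109), (-12, -3, 87), (-12, -1, 87), (-12, 2, 88), (-12, 6, 88), (-18, 10, 109), (-19, 14, 110)]
220 [(-22, -7, 108), (-23, -3, 110), (-23, -1, 109), (-23, 2, 111), (-23, 7, 109), (-23, 10, 110), (-23, 14, 109)]
224 [(-27, -7, 109), (-27, -3, 110), (-27, -1, 110), (-27, 2, 110), (-27, 7, 110), (-27, 10, 109), (-27, 14, 108)]
228 [(-59, -9, 189), (None, None, None), (-32, -1, 110), (-32, 2, 109), (-32, 7, 109), (-32, 10, 110), (-32, 14, 110)]
232 [(-64, -9, 187), (-65, -4, 188), (-64, -1, 188), (-37, 3, 110), (-36, 7, 109), (-36, 10, 110), (38, 5, -98)]
236 [(-70, -9, 188), (-70, -4, 188), (-71, -1, 189), (-70, 3, 187), (-41, 7, 110), (-41, 10, 110), (37, 5, -99)]
240 [(11, -3, -36), (10, -1, -33), (9, 0, -32), (9, 2, -32), (10, 4, -33), (11, 5, -36), (36, 5, -100)]
244 [(11, -3, -41), (9, -1, -38), (10, 0, -39), (10, 2, -39), (10, 4, -38), (11, 5, -42), (34, 5, -100)]
248 [(8, -3, -41), (10, -1, -45), (10, 0, -44), (10, 2, -45), (10, 4, -45), (11, 5, -47), (35, 4, -105)]
252 [(10, -3
[... 579 characters left out ...]
-111), (30, 1, -111), (30, 2, -110), (30, 3, -111), (32, 4, -113)]
276 [(30, -1, -112), (29, 0, -111), (29, 0, -111), (30, 1, -112), (30, 2, -113), (30, 3, -112), (31, 4, -115)]
280 [(28, -1, -111), (28, 0, -111), (28, 0, -112), (28, 1, -110), (29, 2, -112), (28, 3, -112), (30, 4, -114)]
284 [(27, -1, -112), (27, 0, -112), (27, 0, -112), (27, 1, -111), (27, 2, -111), (27, 3, -111), (29, 4, -115)]
288 [(4, -3, -75), (4, -1, -74), (4, 0, -74), (4, 1, -74), (4, 3, -75), (4, 4, -75), (28, 4, -116)]
292 [(2, -3, -74), (2, -1, -74), (1, 0, -73), (2, 1, -74), (2, 3, -74), (2, 4, -75), (26, 4, -114)]
296 [(0, -3, -74), (0, -1, -74), (0, 0, -74), (-1, 1, -73), (0, 3, -74), (0, 4, -74), (25, 4, -114)]
```

View pics/s4z.png

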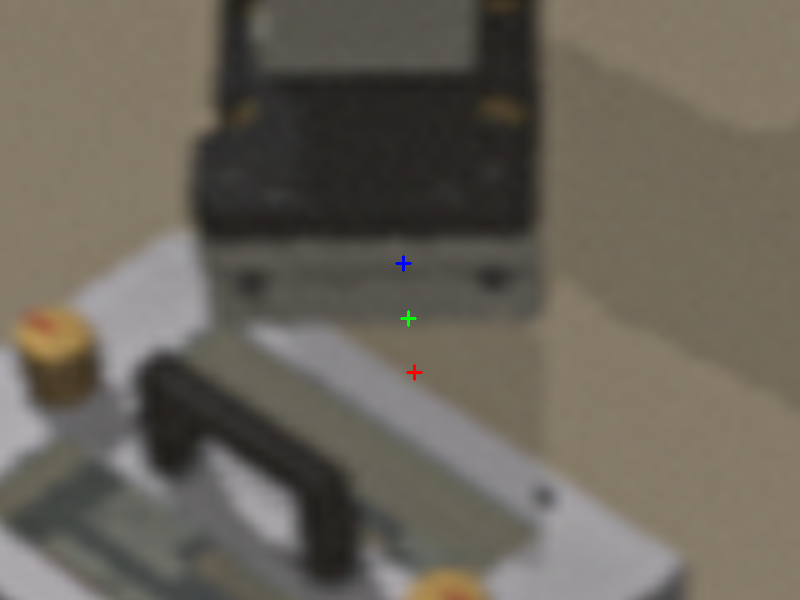

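View pics/w4.png

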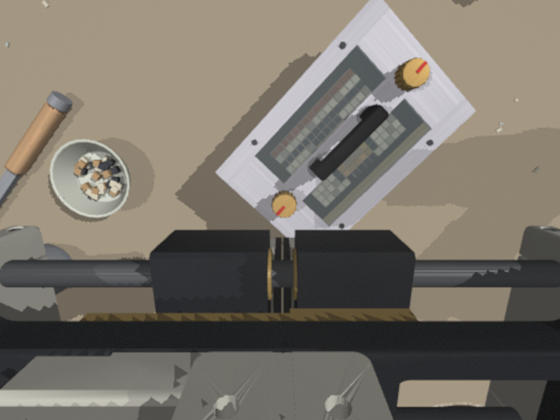

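Call:
apply_moves(
  commands=[
    {"grip": 0.5,"slide": [0,0,0.01],"roll": 10},
    {"grip": 0.5,"slide": [0,0,0.01],"roll": 20},
    {"grip": 0.5,"slide": [0,0,0.01],"roll": 30},
    {"grip": 0.5,"slide": [0,0,0.01],"roll": 40},
    {"grip": 0.5,"slide": [0,0,0.01],"roll": 50},
  ],
)

```text
time_s: 7.05
tcp_pos: [0.5186, -0.1934, 0.1726]
eef_rot: [179.8, -0.0, -101.9]
contact_force: [-0.0, 0.3, -0.2]
gripper_width: 0.0419
```

Call:
apply_moves(
  commands=[
    {"grip": 0.5,"slide": [0,0,0],"roll": 10},
    {"grip": 0.5,"slide": [0,0,0],"roll": 20},
    {"grip": 0.5,"slide": [0,0,0],"roll": 30},
    {"grip": 0.5,"slide": [0,0,0],"roll": 36},
    {"grip": 0.5,"slide": [0,0,0],"roll": 36},
  ],
)

```text
time_s: 7.68
tcp_pos: [0.5188, -0.1935, 0.1729]
eef_rot: [179.9, -0.1, -137.5]
contact_force: [-0.4, -0.2, -0.3]
gripper_width: 0.0441
```

```bash
python3 - <<'E'
from h import *
s=get_state();print(s['time_s'],s['tcp_pos'],s['eef_rot'],s['gripper_width'])
cal,p,d=snap('scene','s5.png'); W=cloud(cal,d)
K=np.array(cal['mtx'])
def pj(X): c=np.array(cal['R'])@X+np.array(cal['t']).ravel(); u=K@c/c[2]; return tuple((u[:2]*10).round(0).astype(int)-[2000,800])
big=cv2.resize(p,None,fx=10,fy=10,interpolation=cv2.INTER_CUBIC)[800:1400,2000:2800].copy()
for k,zz in enumerate((0,.019,.038)): cv2.drawMarker(big,tuple(map(int,pj(s['tcp_pos']+[0,0,zz]))),[(255,0,0),(0,255,0),(0,0,255)][k],0,15,2)
cv2.imwrite('pics/s5z.png',big[:,:,::-1])
R=Ro.from_euler('xyz',s['eef_rot'],degrees=True).as_matrix()
T=(W-s['tcp_pos'])@R*1000
m=(abs(T[...,0])<30)&(abs(T[...,1])<100)&(T[...,2]<20)&(T[...,2]>-90)
for lo in range(-80,20,5):
    k=m&(T[...,2]>=lo)&(T[...,2]<lo+5); print(lo,k.sum(),T[k].min(0).round(0) if k.any() else '',T[k].max(0).round(0) if k.any() else '')
E
```

```text
7.675 [ 0.51881302 -0.19346004  0.17290921] [ 1.79899520e+02 -8.77253898e-02 -1.37524444e+02] 0.04413870457019408
-80 24 [-13. -40. -79.] [  5.  39. -75.]
-75 25 [-13. -45. -75.] [  8.  39. -70.]
-70 24 [-15. -43. -70.] [ 12.  38. -65.]
-65 20 [-11. -42. -65.] [ -7.  36. -60.]
-60 16 [-13. -42. -60.] [ -8.  35. -55.]
-55 25 [-12. -40. -55.] [  0.  35. -50.]
-50 20 [-11. -40. -50.] [ -8.  35. -45.]
-45 18 [-13. -38. -44.] [  5.  35. -40.]
-40 21 [-12. -39. -39.] [ -8.  34. -35.]
-35 5 [-10. -37. -34.] [ -8.  34. -31.]
-30 0  
-25 0  
-20 0  
-15 0  
-10 0  
-5 0  
0 0  
5 0  
10 0  
15 0
```

View pics/s5z.png

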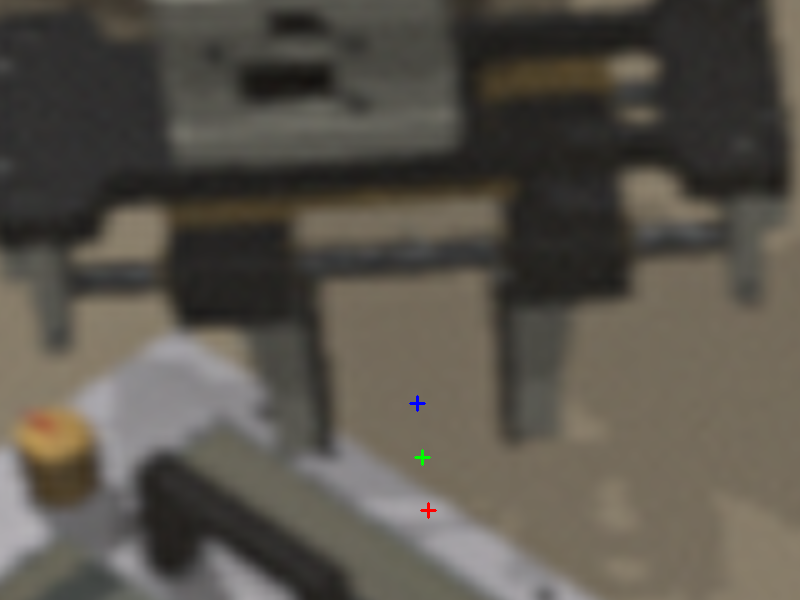

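The scene picture shows the real fingertips ending about 31 mm above the reported TCP (red mark; tips at zoom row 445). The wrist depth agrees: the finger face ends at tool z ≈ -31. So the fingers closed above the head, and nothing has moved. From here on I'll take tip height as reported z + 0.031.

Call:
apply_moves(
  commands=[
    {"grip": 0.5,"slide": [0,0,0.05],"roll": 0},
    {"grip": 0.5,"slide": [0,0,0.09],"roll": 0},
    {"grip": 0.5,"slide": [0,0,0.105],"roll": 0},
    {"grip": 0.5,"slide": [0,0,0.112],"roll": 0},
    {"grip": 0.5,"slide": [0,0,0.117],"roll": 0},
  ],
)

```text
time_s: 8.35
tcp_pos: [0.5206, -0.1937, 0.058]
eef_rot: [-179.9, 0.1, -137.5]
contact_force: [0.5, 0.4, 0.2]
gripper_width: 0.0438
```

Call:
apply_moves(
  commands=[
    {"grip": 1,"slide": [0,0,0],"roll": 0},
    {"grip": 1,"slide": [0,0,0],"roll": 0},
    {"grip": 1,"slide": [0,0,0],"roll": 0},
  ],
  grip_force=15,
)

```text
time_s: 8.72
tcp_pos: [0.5198, -0.1934, 0.058]
eef_rot: [-180.0, 0.0, -137.5]
contact_force: [-1.1, 1.9, 4.1]
gripper_width: 0.0231
```

Call:
apply_moves(
  commands=[
    {"grip": 1,"slide": [0,0,0],"roll": 0},
    {"grip": 1,"slide": [0,0,0],"roll": 0},
  ],
  grip_force=25,
)

```text
time_s: 8.98
tcp_pos: [0.5199, -0.1934, 0.058]
eef_rot: [-180.0, 0.0, -137.5]
contact_force: [-1.9, 3.6, 6.0]
gripper_width: 0.0234
```

```bash
python3 - <<'E'
from h import *
s=get_state();print(s['time_s'],s['tcp_pos'],s['eef_rot'],s['gripper_width'],s['contact_force'],s['moment'])
E
```

```text
8.975 [ 0.51985873 -0.19336368  0.05797204] [-1.79972597e+02  3.69755020e-02 -1.37530323e+02] 0.023378135506113343 [-1.9404952   3.62421101  6.01803336] [ 1.38153783  0.60492019 -0.05988301]
```

Call:
apply_moves(
  commands=[
    {"grip": 1,"slide": [0,0,0],"roll": -8},
    {"grip": 1,"slide": [0,0,0],"roll": -16},
    {"grip": 1,"slide": [0,0,0],"roll": -25},
    {"grip": 1,"slide": [0,0,0],"roll": -34},
    {"grip": 1,"slide": [0,0,0],"roll": -43},
  ],
)

```text
time_s: 9.6
tcp_pos: [0.5192, -0.1931, 0.0579]
eef_rot: [180.0, 0.0, -94.2]
contact_force: [-4.0, 5.6, 9.1]
gripper_width: 0.0229
```

Call:
apply_moves(
  commands=[
    {"grip": 1,"slide": [0,0,0],"roll": -9},
    {"grip": 1,"slide": [0,0,0],"roll": -18},
    {"grip": 1,"slide": [0,0,0],"roll": -27},
    {"grip": 1,"slide": [0,0,0],"roll": -36},
    {"grip": 1,"slide": [0,0,0],"roll": -43},
  ],
)

```text
time_s: 10.22
tcp_pos: [0.5185, -0.1933, 0.0579]
eef_rot: [179.9, 0.1, -51.3]
contact_force: [-5.3, 3.2, 9.2]
gripper_width: 0.023
```

Call:
apply_moves(
  commands=[
    {"grip": 1,"slide": [0,0,0],"roll": -2},
  ],
)

```text
time_s: 10.35
tcp_pos: [0.5185, -0.1933, 0.0579]
eef_rot: [179.9, 0.1, -49.4]
contact_force: [-5.6, 3.4, 9.7]
gripper_width: 0.0229
```

Call:
apply_moves(
  commands=[
    {"grip": 0.4,"slide": [0,0,0],"roll": 0},
    {"grip": 0.4,"slide": [0,0,0],"roll": 0},
    {"grip": 0.4,"slide": [0,0,-0.04],"roll": 0},
    {"grip": 0.4,"slide": [0,0,-0.1],"roll": 0},
    {"grip": 0.4,"slide": [0,0,-0.13],"roll": 0},
  ],
)

```text
time_s: 10.98
tcp_pos: [0.521, -0.194, 0.1906]
eef_rot: [-179.9, -0.2, -49.5]
contact_force: [-0.6, -0.7, -0.1]
gripper_width: 0.0524
```

```bash
python3 - <<'E'
from h import *
s=get_state();print(s['time_s'],s['tcp_pos'],s['eef_rot'],s['gripper_width'],s['contact_force'])
cal,p,d=snap('wrist','w6.png')
for o in heads(cal,p,d,.093,.108): print(o)
print(to_tool((.5045,-.3585,.13),-137.7))
cv2.imwrite('pics/w6z.png',cv2.resize(p[:240],None,fx=1.4,fy=1.4,interpolation=cv2.INTER_CUBIC)[:,:,::-1])
E
```

```text
10.975 [ 0.5210176  -0.19396458  0.19058462] [-179.8541728    -0.19233539  -49.53991778] 0.0523692334276282 [-0.58329675 -0.66607243 -0.12572363]
(np.int32(680), array([416.,  79.]), array([ 0.5055, -0.3586,  0.1008]), array([ 505.1, -359.7]), 12.8, array([ 0.5043, -0.3659,  0.1019]))
(np.int32(418), array([283., 203.]), array([ 0.521 , -0.1962,  0.1009]), array([ 520.6, -195.9]), 11.6, array([ 0.5146, -0.195 ,  0.1017]))
(array([0.1127, 0.1205, 0.064 ]), np.float64(88.1864892333609))
```

View pics/w6z.png

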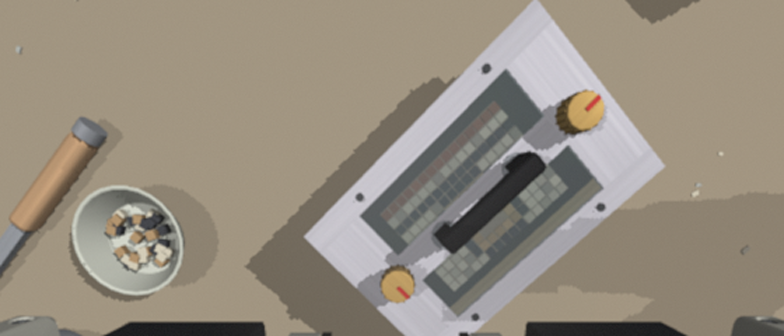

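The worked head's red line now points along -x, about 86° from where it started. Now the other head.

Call:
apply_moves(
  commands=[
    {"grip": 0.4,"slide": [0.025,0.025,0],"roll": 10},
    {"grip": 0.4,"slide": [0.05,0.05,0],"roll": 20},
    {"grip": 0.4,"slide": [0.075,0.08,0.01],"roll": 30},
    {"grip": 0.4,"slide": [0.1,0.105,0.02],"roll": 40},
    {"grip": 0.4,"slide": [0.112,0.12,0.03],"roll": 50},
  ],
)

```text
time_s: 11.65
tcp_pos: [0.5006, -0.3583, 0.1562]
eef_rot: [180.0, -0.0, -100.0]
contact_force: [-0.0, 0.4, -0.5]
gripper_width: 0.0525
```

Call:
apply_moves(
  commands=[
    {"grip": 0.4,"slide": [0,0,0.01],"roll": 10},
    {"grip": 0.4,"slide": [0,0,0.02],"roll": 20},
    {"grip": 0.4,"slide": [0,0,0.03],"roll": 30},
    {"grip": 0.4,"slide": [0,0,0.03],"roll": 38},
    {"grip": 0.4,"slide": [0,0,0.03],"roll": 38},
  ],
)

```text
time_s: 12.28
tcp_pos: [0.5009, -0.3567, 0.1267]
eef_rot: [180.0, -0.0, -137.5]
contact_force: [-0.1, -0.3, 0.5]
gripper_width: 0.0526
```

```bash
python3 - <<'E'
from h import *
s=get_state();print(s['time_s'],s['tcp_pos'],s['eef_rot'],s['joints'])
cal,p,d=snap('wrist','w7.png')
for o in heads(cal,p,d,.093,.108): print(o)
print(to_tool((.504,-.357,.056),-137.7))
E
```

```text
12.275 [ 0.50086653 -0.35669358  0.12670396] [ 1.79970750e+02 -2.17739615e-02 -1.37500908e+02] [-1.72786930e+01  1.79310066e+01 -1.26196503e+01  4.74928260e-03
 -5.94855772e+01 -3.02246335e+01]
(np.int32(699), array([277., 221.]), array([ 0.503 , -0.3615,  0.1009]), array([ 503.9, -361. ]), 12.0, array([ 0.5038, -0.3659,  0.1016]))
(array([-0.0021, -0.0023,  0.0709]), np.float64(0.3213501135593049))
```

Call:
apply_moves(
  commands=[
    {"grip": 0.4,"slide": [-0.001,-0.0035,0.04],"roll": 0},
    {"grip": 0.4,"slide": [-0.001,-0.0035,0.06],"roll": 0},
    {"grip": 0.5,"slide": [-0.001,-0.0035,0.068],"roll": 0},
    {"grip": 0.5,"slide": [-0.001,-0.0035,0.07],"roll": 0},
    {"grip": 0.5,"slide": [-0.001,-0.0035,0.07],"roll": 0},
  ],
)

```text
time_s: 12.95
tcp_pos: [0.5046, -0.3588, 0.0581]
eef_rot: [-179.9, 0.0, -137.5]
contact_force: [-0.0, -0.6, 0.2]
gripper_width: 0.0437
```

Call:
apply_moves(
  commands=[
    {"grip": 1,"slide": [0,0,0],"roll": 0},
    {"grip": 1,"slide": [0,0,0],"roll": 0},
    {"grip": 1,"slide": [0,0,0],"roll": 0},
    {"grip": 1,"slide": [0,0,0],"roll": 0},
  ],
)

```text
time_s: 13.45
tcp_pos: [0.5042, -0.3585, 0.0577]
eef_rot: [-180.0, 0.0, -137.5]
contact_force: [-0.2, 1.7, 4.2]
gripper_width: 0.023
```

Call:
apply_moves(
  commands=[
    {"grip": 1,"slide": [0,0,0],"roll": -8},
    {"grip": 1,"slide": [0,0,0],"roll": -16},
    {"grip": 1,"slide": [0,0,0],"roll": -25},
    {"grip": 1,"slide": [0,0,0],"roll": -34},
    {"grip": 1,"slide": [0,0,0],"roll": -43},
  ],
)

```text
time_s: 14.08
tcp_pos: [0.5034, -0.3582, 0.0576]
eef_rot: [179.9, 0.0, -94.3]
contact_force: [-3.2, 2.8, 6.8]
gripper_width: 0.0231
```

Call:
apply_moves(
  commands=[
    {"grip": 1,"slide": [0,0,0],"roll": -9},
    {"grip": 1,"slide": [0,0,0],"roll": -18},
    {"grip": 1,"slide": [0,0,0],"roll": -27},
    {"grip": 1,"slide": [0,0,0],"roll": -36},
    {"grip": 1,"slide": [0,0,0],"roll": -45},
  ],
)

```text
time_s: 14.7
tcp_pos: [0.5027, -0.3584, 0.0577]
eef_rot: [179.9, 0.1, -49.3]
contact_force: [-5.1, 0.6, 7.0]
gripper_width: 0.0228
```

Call:
apply_moves(
  commands=[
    {"grip": 1,"slide": [0,0,0],"roll": 0},
    {"grip": 0.4,"slide": [0,0,0],"roll": 0},
    {"grip": 0.4,"slide": [0,0,0],"roll": 0},
    {"grip": 0.4,"slide": [0,0,-0.05],"roll": 0},
    {"grip": 0.4,"slide": [0,0,-0.09],"roll": 0},
  ],
)

```text
time_s: 15.32
tcp_pos: [0.5043, -0.3587, 0.1485]
eef_rot: [180.0, -0.0, -49.5]
contact_force: [0.9, -0.4, 0.3]
gripper_width: 0.0516
```

```bash
python3 - <<'E'
from h import *
s=get_state();print(s['time_s'],s['tcp_pos'],s['eef_rot'])
print(to_tool((.512,-.276,.15),-95.2))
E
```

```text
15.325 [ 0.50433719 -0.35868823  0.14845073] [ 1.79985617e+02 -9.73685344e-03 -4.95277408e+01]
(array([-0.0579, -0.0595, -0.0016]), np.float64(45.67225915521112))
```

Call:
apply_moves(
  commands=[
    {"grip": 0.4,"slide": [-0.015,-0.015,-0.02],"roll": 10},
    {"grip": 0.4,"slide": [-0.03,-0.03,-0.02],"roll": 20},
    {"grip": 0.4,"slide": [-0.045,-0.045,-0.02],"roll": 30},
    {"grip": 0.4,"slide": [-0.058,-0.06,-0.02],"roll": 40},
    {"grip": 0.4,"slide": [-0.058,-0.06,-0.02],"roll": 45.5},
  ],
)

```text
time_s: 15.95
tcp_pos: [0.5125, -0.2743, 0.1673]
eef_rot: [-180.0, 0.0, -95.2]
contact_force: [0.4, -0.8, -0.7]
gripper_width: 0.0524
```

```bash
python3 - <<'E'
from h import *
cal,p,d=snap('wrist','w8.png')
s=get_state();print(s['time_s'],s['tcp_pos'],s['eef_rot'],s['gripper_width'])
for o in heads(cal,p,d,.093,.108): print(o)
W=cloud(cal,d)
m=(W[...,2]>.111)&(W[...,2]<.126)&(abs(W[...,1]+.27)<.08)&(abs(W[...,0]-.512)<.05); print('handle',cv2.minAreaRect((W[m][:,:2]*1000).astype(np.float32)),np.median(W[m][:,2]))
print(to_tool((.512,-.276,.063),-95.2))
E
```

```text
16.0 [ 0.51245555 -0.27474007  0.16731802] [-1.79974456e+02  3.31532461e-03 -9.54262168e+01] 0.05273579896719537
(np.int32(597), array([284., 110.]), array([ 0.5042, -0.3606,  0.101 ]), array([ 504.2, -360.8]), 11.6, array([ 0.5101, -0.3611,  0.1017]))
(np.int32(190), array([283., 292.]), array([ 0.5203, -0.1917,  0.1009]), array([ 519.6, -193.4]), 11.2, array([ 0.5142, -0.1952,  0.1014]))
handle ((512.21337890625, -278.2380065917969), (78.77519989013672, 13.781537055969238), 84.55913543701172) 0.1186127848927981
(array([0.0013, 0.0004, 0.1043]), np.float64(-0.22621678382836308))
```

View pics/w8.png

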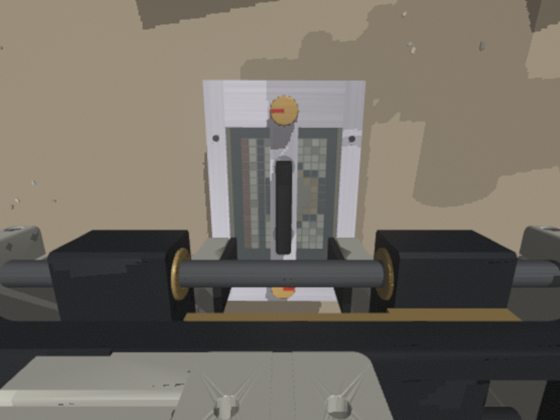

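Both red lines now lie across the cover: head b at (284,110) and head a at (283,292), each about 88° turned. Next I'll grip the handle.

Call:
apply_moves(
  commands=[
    {"grip": 0.4,"slide": [0.002,0,0.05],"roll": 0},
    {"grip": 0.4,"slide": [0.002,0,0.085],"roll": 0},
    {"grip": 0.5,"slide": [0.002,0,0.1],"roll": 0},
    {"grip": 0.5,"slide": [0.002,0,0.104],"roll": 0},
    {"grip": 0.5,"slide": [0.002,0,0.104],"roll": 0},
  ],
)

```text
time_s: 16.62
tcp_pos: [0.5127, -0.2778, 0.0642]
eef_rot: [-179.9, -0.0, -95.0]
contact_force: [-1.1, 0.3, 0.2]
gripper_width: 0.0442
```

Call:
apply_moves(
  commands=[
    {"grip": 1,"slide": [0,0,0],"roll": 0},
    {"grip": 1,"slide": [0,0,0],"roll": 0},
    {"grip": 1,"slide": [0,0,0],"roll": 0},
    {"grip": 1,"slide": [0,0,0],"roll": 0},
  ],
  grip_force=40,
)

```text
time_s: 17.12
tcp_pos: [0.5116, -0.2774, 0.0636]
eef_rot: [180.0, -0.0, -95.0]
contact_force: [-1.1, 0.2, 3.5]
gripper_width: 0.0136
```

Call:
apply_moves(
  commands=[
    {"grip": 1,"slide": [0,0,0],"roll": 0},
    {"grip": 1,"slide": [0,0,-0.006],"roll": 0},
    {"grip": 1,"slide": [0,0,-0.012],"roll": 0},
  ],
)

```text
time_s: 17.5
tcp_pos: [0.5115, -0.2772, 0.0749]
eef_rot: [179.9, 0.0, -95.1]
contact_force: [-0.3, 0.0, -5.6]
gripper_width: 0.0135
```

Call:
apply_moves(
  commands=[
    {"grip": 1,"slide": [0,0,-0.01],"roll": 0},
    {"grip": 1,"slide": [0,0,-0.022],"roll": 0},
    {"grip": 1,"slide": [0,0,-0.035],"roll": 0},
    {"grip": 1,"slide": [0,0,-0.048],"roll": 0},
    {"grip": 1,"slide": [0,0,-0.055],"roll": 0},
  ],
)

```text
time_s: 18.12
tcp_pos: [0.5123, -0.2776, 0.1316]
eef_rot: [-179.9, -0.0, -95.0]
contact_force: [0.3, -0.4, -5.9]
gripper_width: 0.0138
```

```bash
python3 - <<'E'
from h import *
s=get_state();print(s['time_s'],s['tcp_pos'],s['eef_rot'],s['gripper_width'],s['contact_force'])
print(to_tool((.516,.079,.12),-92.2))
cal,p,d=snap('scene','s9.png')
cv2.imwrite('pics/s9z.png',cv2.resize(p[40:340,100:500],None,fx=1.8,fy=1.8)[:,:,::-1])
E
```

```text
18.125 [ 0.51234168 -0.27758556  0.13158843] [-1.79915578e+02 -1.20158934e-02 -9.50386515e+01] 0.01377977781378029 [ 0.26168232 -0.41710402 -5.90197135]
(array([-0.3555,  0.0277,  0.0115]), np.float64(-2.8386515039601647))
```

View pics/s9z.png

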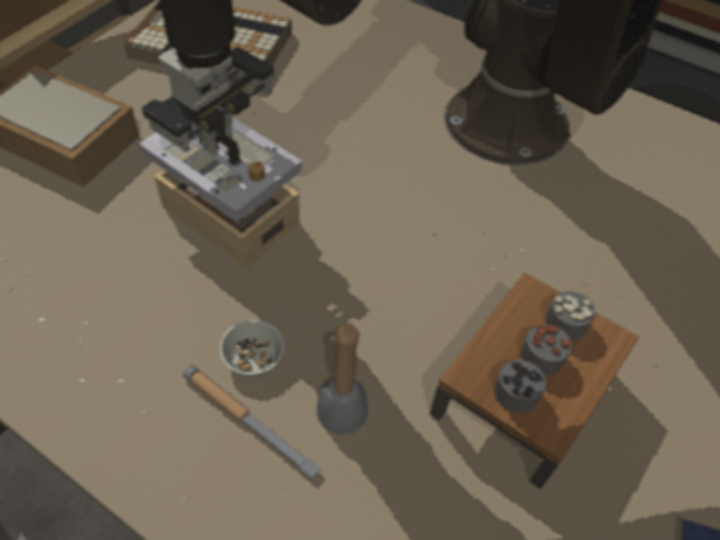

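The cover is lifted clear and hangs level at zoom (220,165). Now the carry towards the shelf.

Call:
apply_moves(
  commands=[
    {"grip": 1,"slide": [-0.015,0.001,0],"roll": 0},
    {"grip": 1,"slide": [-0.045,0.003,0],"roll": -1},
    {"grip": 1,"slide": [-0.085,0.006,0],"roll": -2},
    {"grip": 1,"slide": [-0.125,0.009,0],"roll": -3},
    {"grip": 1,"slide": [-0.165,0.012,0],"roll": -3},
  ],
)

```text
time_s: 18.8
tcp_pos: [0.5138, -0.1102, 0.1298]
eef_rot: [180.0, 0.0, -92.0]
contact_force: [1.3, -0.0, -5.3]
gripper_width: 0.014
```

```bash
python3 - <<'E'
from h import *
s=get_state();print(s['time_s'],s['tcp_pos'],s['eef_rot'],s['gripper_width'],s['contact_force'])
print(to_tool((.516,.079,.12),-92.2))
E
```

```text
18.8 [ 0.51381868 -0.11023959  0.12982249] [ 1.79958549e+02  7.87133185e-03 -9.20283100e+01] 0.013977837017184087 [ 1.28260859 -0.04332578 -5.32917176]
(array([-0.1892,  0.0045,  0.0099]), np.float64(0.17168999340447044))
```

Call:
apply_moves(
  commands=[
    {"grip": 1,"slide": [-0.04,0.001,0.01],"roll": 0},
    {"grip": 1,"slide": [-0.085,0.002,0.02],"roll": 0},
    {"grip": 1,"slide": [-0.13,0.003,0.03],"roll": 0},
    {"grip": 1,"slide": [-0.17,0.004,0.04],"roll": 0},
    {"grip": 1,"slide": [-0.189,0.0045,0.05],"roll": 0},
  ],
)

```text
time_s: 19.42
tcp_pos: [0.5162, 0.0793, 0.0797]
eef_rot: [180.0, 0.0, -91.9]
contact_force: [0.2, -0.1, -4.8]
gripper_width: 0.0137
```

Call:
apply_moves(
  commands=[
    {"grip": 1,"slide": [0,0,0.01],"roll": 0},
    {"grip": 1,"slide": [0,0,0.025],"roll": 0},
    {"grip": 1,"slide": [0,0,0.04],"roll": 0},
    {"grip": 1,"slide": [0,0,0.05],"roll": 0},
    {"grip": 1,"slide": [0,0,0.055],"roll": 0},
  ],
)

```text
time_s: 20.05
tcp_pos: [0.5164, 0.0764, 0.0244]
eef_rot: [179.9, -0.0, -92.1]
contact_force: [-0.3, -0.6, -5.0]
gripper_width: 0.0134
```

```bash
python3 - <<'E'
from h import *
s=get_state();print(s['time_s'],s['tcp_pos'],s['eef_rot'],s['gripper_width'],s['contact_force'])
cal,p,d=snap('scene','s10.png');W=cloud(cal,d)
m=(W[...,2]<.06)&(W[...,2]>.03)&(abs(W[...,0]-.516)<.12)&(abs(W[...,1]-.079)<.14); print(m.sum(),cv2.minAreaRect((W[m][:,:2]*1000).astype(np.float32)),np.percentile(W[m][:,2],[5,50,95]))
cv2.imwrite('pics/s10z.png',cv2.resize(p[40:340,100:500],None,fx=1.8,fy=1.8)[:,:,::-1])
E
```

```text
20.05 [0.51641428 0.07635227 0.02440607] [ 1.79947506e+02 -3.44219687e-02 -9.20846025e+01] 0.013372518532187426 [-0.31578137 -0.58758872 -5.03623614]
2395 ((536.8665161132812, 94.03618621826172), (260.4799499511719, 184.97032165527344), 86.68150329589844) [0.03592476 0.03991467 0.04325408]
```

View pics/s10z.png

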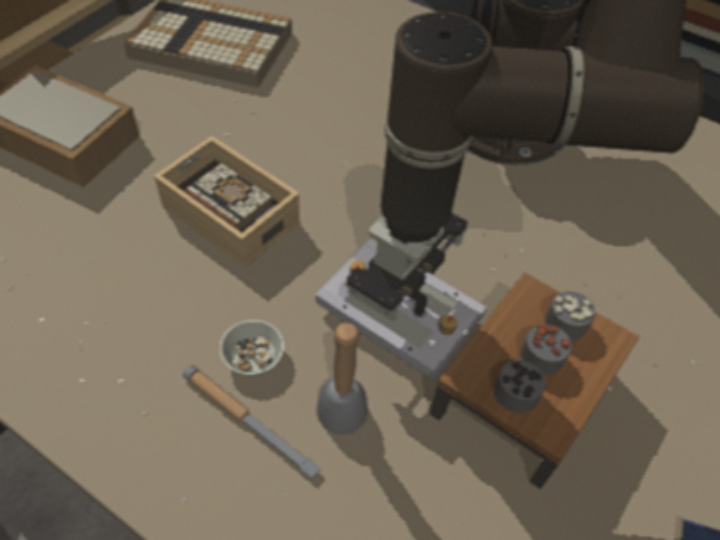

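The cover hangs level just before the shelf, with its top at 0.040 m, so about 18 mm to go. I'll lower it slowly.

Call:
apply_moves(
  commands=[
    {"grip": 1,"slide": [0,0,0.007],"roll": 0},
    {"grip": 1,"slide": [0,0,0.011],"roll": 0},
    {"grip": 1,"slide": [0,0,0.014],"roll": 0},
    {"grip": 1,"slide": [0,0,0.016],"roll": 0},
    {"grip": 1,"slide": [0,0,0.0175],"roll": 0},
  ],
)

```text
time_s: 20.72
tcp_pos: [0.5168, 0.077, 0.0078]
eef_rot: [-180.0, 0.0, -92.0]
contact_force: [0.0, -0.2, -4.6]
gripper_width: 0.0134
```

Call:
apply_moves(
  commands=[
    {"grip": 1,"slide": [0,0,0.001],"roll": 0},
    {"grip": 1,"slide": [0,0,0.0015],"roll": 0},
    {"grip": 1,"slide": [0,0,0.0015],"roll": 0},
  ],
)

```text
time_s: 21.1
tcp_pos: [0.5168, 0.0771, 0.0066]
eef_rot: [-180.0, 0.0, -92.0]
contact_force: [-1.4, -0.5, -1.1]
gripper_width: 0.0136
```

Call:
apply_moves(
  commands=[
    {"grip": 1,"slide": [0,0,0.0005],"roll": 0},
    {"grip": 0.5,"slide": [0,0,0.0005],"roll": 0},
    {"grip": 0.5,"slide": [0,0,0.0005],"roll": 0},
    {"grip": 0.5,"slide": [0,0,-0.03],"roll": 0},
    {"grip": 0.5,"slide": [0,0,-0.08],"roll": 0},
  ],
  grip_force=10,
)

```text
time_s: 21.72
tcp_pos: [0.5156, 0.0764, 0.0858]
eef_rot: [179.8, -0.1, -92.0]
contact_force: [1.1, 0.7, 0.1]
gripper_width: 0.0426
```

```bash
python3 - <<'E'
from h import *
cal,p,d=snap('wrist','w11.png')
s=get_state();print(s['time_s'],s['tcp_pos'],s['eef_rot'],s['gripper_width'])
for o in heads(cal,p,d,.036,.052): print(o)
W=cloud(cal,d)
m=(W[...,2]>.055)&(W[...,2]<.07)&(abs(W[...,1]-.07)<.06)&(abs(W[...,0]-.512)<.04); print('handle',cv2.minAreaRect((W[m][:,:2]*1000).astype(np.float32)),np.median(W[m][:,2]))
m=(W[...,2]>.016)&(W[...,2]<.028)&(abs(W[...,0]-.512)<.1); print('top',m.sum(),W[m].min(0),np.median(W[m][:,2]))
E
```

```text
21.775 [0.52009792 0.07789353 0.0935701 ] [-1.79582366e+02  1.12773407e-01 -9.19459332e+01] 0.043273882071544124
(np.int32(724), array([281., 113.]), array([ 0.5144, -0.0064,  0.044 ]), array([514.4,  -6.5]), 11.7, array([ 0.5199, -0.0065,  0.0448]))
(np.int32(453), array([281., 303.]), array([0.5203, 0.1558, 0.0436]), array([520.7, 158. ]), 11.7, array([0.515 , 0.1594, 0.0445]))
handle ((517.6990966796875, 71.02323913574219), (68.56226348876953, 13.891775131225586), 88.29669189453125) 0.0616062892562331
top 27089 [ 0.44200592 -0.03511075  0.01863329] 0.021724215474762356
```

View pics/w11.png

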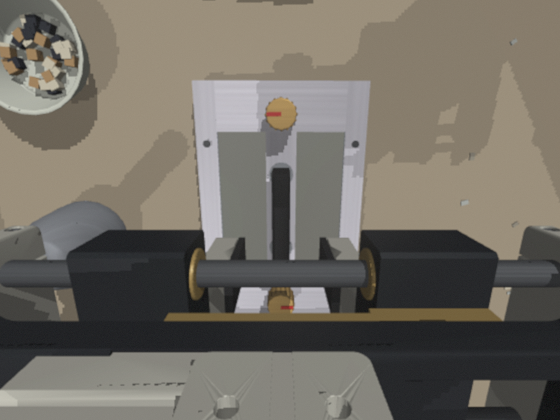

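The cover lies flat on the bench (top at 0.0217 m). The rear head is at (281,113), which is (0.514, -0.006). Now to re-grip there.

```bash
python3 - <<'E'
from h import *
print(to_tool((.514,-.006,.06),-92.2))
E
```

```text
(array([0.0841, 0.0035, 0.0334]), np.float64(0.2540668209641126))
```

Call:
apply_moves(
  commands=[
    {"grip": 0.5,"slide": [0.04,0.002,0],"roll": 0},
    {"grip": 0.5,"slide": [0.083,0.003,0.01],"roll": 0},
    {"grip": 0.5,"slide": [0.083,0.003,0.025],"roll": 0},
    {"grip": 0.5,"slide": [0.083,0.003,0.025],"roll": 0},
  ],
)

```text
time_s: 22.28
tcp_pos: [0.5101, -0.0062, 0.0603]
eef_rot: [179.9, -0.0, -92.1]
contact_force: [-0.9, -0.0, -0.3]
gripper_width: 0.0441
```

```bash
python3 - <<'E'
from h import *
cal,p,d=snap('wrist','w12.png')
s=get_state();print(s['time_s'],s['tcp_pos'],s['eef_rot'])
for o in heads(cal,p,d,.036,.052): print(o)
print(to_tool((.514,-.006,.0),-92))
E
```

```text
22.325 [ 0.51071704 -0.0056444   0.06091986] [ 1.79961095e+02 -2.39132667e-02 -9.20362966e+01]
(np.int32(761), array([277., 226.]), array([ 0.5142, -0.008 ,  0.0438]), array([514.3,  -7.3]), 12.0, array([ 0.5198, -0.0064,  0.0445]))
(array([ 0.0002, -0.0033,  0.0609]), np.float64(-0.03629656259499825))
```

Call:
apply_moves(
  commands=[
    {"grip": 0.5,"slide": [0.001,-0.0035,0.03],"roll": 0},
    {"grip": 0.5,"slide": [0.001,-0.0035,0.05],"roll": 0},
    {"grip": 0.5,"slide": [0.001,-0.0035,0.058],"roll": 0},
    {"grip": 0.5,"slide": [0.001,-0.0035,0.06],"roll": 0},
    {"grip": 0.5,"slide": [0.001,-0.0035,0.06],"roll": 0},
  ],
)

```text
time_s: 22.95
tcp_pos: [0.5148, -0.0066, 0.0019]
eef_rot: [-179.9, 0.0, -92.0]
contact_force: [0.0, 0.4, -0.5]
gripper_width: 0.0442
```

Call:
apply_moves(
  commands=[
    {"grip": 1,"slide": [0,0,0],"roll": 0},
    {"grip": 1,"slide": [0,0,0],"roll": 0},
    {"grip": 1,"slide": [0,0,0],"roll": 0},
    {"grip": 1,"slide": [0,0,0],"roll": 0},
  ],
  grip_force=25,
)

```text
time_s: 23.45
tcp_pos: [0.5141, -0.007, 0.0016]
eef_rot: [180.0, 0.0, -92.0]
contact_force: [-1.7, 1.1, 5.1]
gripper_width: 0.0232
```

```bash
python3 - <<'E'
from h import *
s=get_state();print(s['time_s'],s['tcp_pos'],s['eef_rot'],s['gripper_width'],s['contact_force'],s['moment'])
a=np.radians(87.7)
print(to_tool(s['tcp_pos']+.15*np.array([np.cos(a),np.sin(a),0])))
E
```

```text
23.45 [ 0.51408673 -0.00701311  0.0015686 ] [ 1.79999122e+02  4.94530808e-04 -9.20439432e+01] 0.02318426753357554 [-1.70843366  1.11452142  5.05822622] [ 0.46916618  0.95218989 -0.04978675]
(array([-0.15  , -0.0007,  0.    ]), None)
```

Call:
apply_moves(
  commands=[
    {"grip": 1,"slide": [-0.006,0,0],"roll": 0},
    {"grip": 1,"slide": [-0.018,0,0],"roll": 0},
    {"grip": 1,"slide": [-0.03,0,0],"roll": 0},
    {"grip": 1,"slide": [-0.042,0,0],"roll": 0},
    {"grip": 1,"slide": [-0.054,0,0],"roll": 0},
  ],
)

```text
time_s: 24.08
tcp_pos: [0.5159, 0.0461, 0.0016]
eef_rot: [180.0, -0.1, -92.0]
contact_force: [0.2, -7.7, 4.8]
gripper_width: 0.0231
```

```bash
python3 - <<'E'
from h import *
cal,p,d=snap('wrist','w13.png');W=cloud(cal,d)
s=get_state();print(s['time_s'],s['tcp_pos'],s['eef_rot'],s['gripper_width'],s['contact_force'],s['moment'])
cal,p,d=snap('scene','s13.png');W=cloud(cal,d)
m=(W[...,2]<.028)&(W[...,2]>.016)&(abs(W[...,0]-.516)<.1)&(W[...,1]>-.06)&(W[...,1]<.22); print(m.sum(),cv2.minAreaRect((W[m][:,:2]*1000).astype(np.float32)),np.median(W[m][:,2]))
cv2.imwrite('pics/s13z.png',cv2.resize(p[90:290,230:500],None,fx=2.8,fy=2.8)[:,:,::-1])
E
```

```text
24.125 [0.51619323 0.04730211 0.00158414] [ 1.79992413e+02 -5.61174830e-02 -9.20220874e+01] 0.022867326487250532 [-2.4623201   0.31330347  5.82678559] [-0.34048587  0.8970877  -0.02680801]
2128 ((519.1836547851562, 105.78515625), (172.4480743408203, 147.4644775390625), 88.0458984375) 0.022003917640402024
```

View pics/s13z.png

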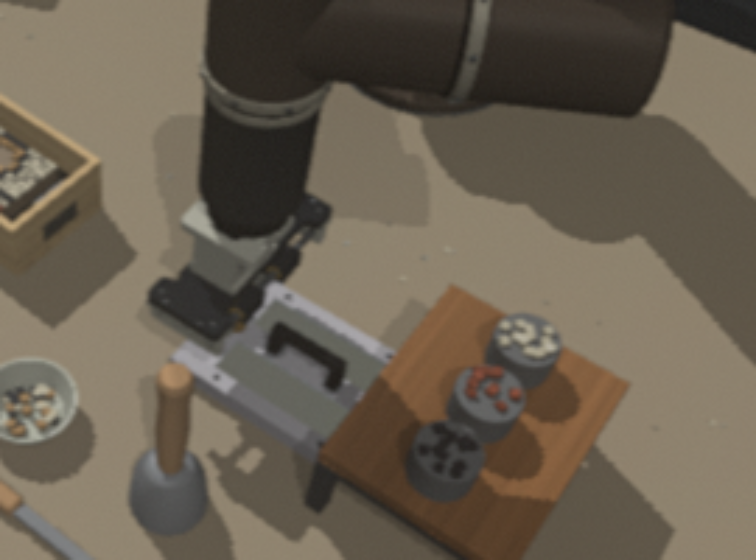

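View pics/w13.png

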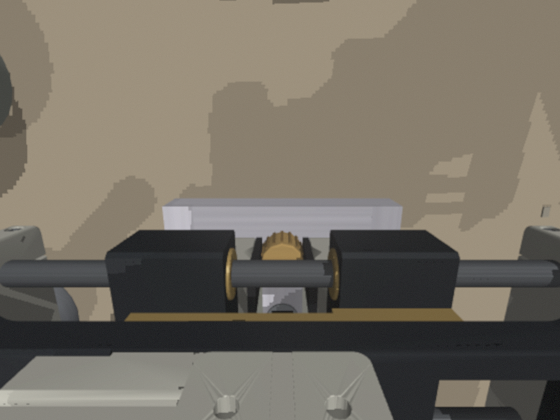

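The cover is entering straight, heading 88.0° against the shelf's 87.7°, with its front end under the board at zoom (350,410). I'll keep pushing.

Call:
apply_moves(
  commands=[
    {"grip": 1,"slide": [-0.008,0,0],"roll": 0},
    {"grip": 1,"slide": [-0.02,0,0],"roll": 0},
    {"grip": 1,"slide": [-0.032,0,0],"roll": 0},
    {"grip": 1,"slide": [-0.044,0,0],"roll": 0},
    {"grip": 1,"slide": [-0.052,0,0],"roll": 0},
  ],
)

```text
time_s: 24.8
tcp_pos: [0.5177, 0.0979, 0.0016]
eef_rot: [180.0, -0.1, -92.0]
contact_force: [0.5, -7.5, 7.3]
gripper_width: 0.0231
```

Call:
apply_moves(
  commands=[
    {"grip": 1,"slide": [-0.008,0,0],"roll": 0},
    {"grip": 1,"slide": [-0.02,0,0],"roll": 0},
    {"grip": 1,"slide": [-0.03,0,0],"roll": 0},
    {"grip": 1,"slide": [-0.04,0,0],"roll": 0},
    {"grip": 1,"slide": [-0.044,0,0],"roll": 0},
  ],
)

```text
time_s: 25.42
tcp_pos: [0.5192, 0.1417, 0.0016]
eef_rot: [180.0, -0.1, -92.0]
contact_force: [-0.7, -8.3, 7.7]
gripper_width: 0.0231
```

```bash
python3 - <<'E'
from h import *
s=get_state();print(s['time_s'],s['tcp_pos'],s['eef_rot'],s['gripper_width'],s['contact_force'],s['moment'])
cal,p,d=snap('scene','s14.png');W=cloud(cal,d)
m=(W[...,2]<.028)&(W[...,2]>.016)&(abs(W[...,0]-.516)<.1)&(W[...,1]>-.06)&(W[...,1]<.22); print(m.sum(),cv2.minAreaRect((W[m][:,:2]*1000).astype(np.float32)),np.median(W[m][:,2]))
cv2.imwrite('pics/s14z.png',cv2.resize(p[90:290,230:500],None,fx=2.8,fy=2.8)[:,:,::-1])
E
```

```text
25.425 [0.51924197 0.14165978 0.00157893] [ 1.79950820e+02 -1.24734366e-01 -9.20153488e+01] 0.02313614430298872 [-0.6782327  -8.25770557  7.68286623] [-3.04223916 -0.03605342 -0.02044578]
719 ((521.087646484375, 153.76010131835938), (77.85485076904297, 148.46119689941406), 87.0331802368164) 0.02205522748520382
```

View pics/s14z.png

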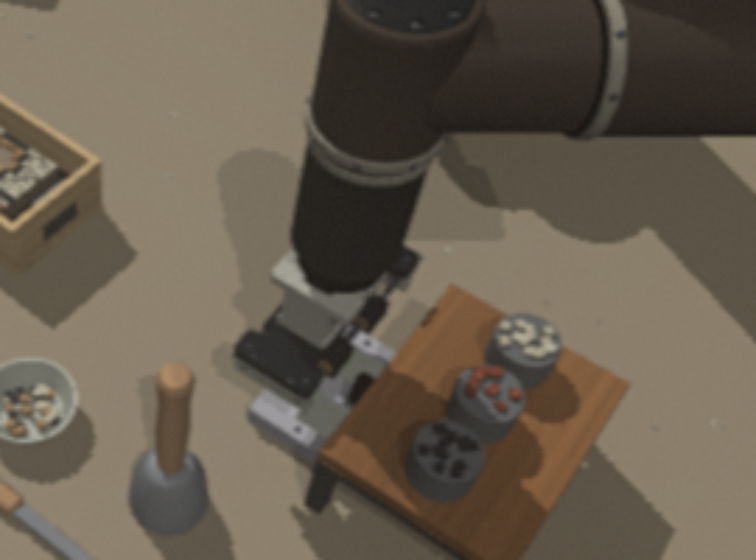

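Head at y = 0.142, so about 126 of 220 mm is underneath, and the body is clear of the board. I'll release and lift straight up.

Call:
apply_moves(
  commands=[
    {"grip": 1,"slide": [0,0,0],"roll": 0},
    {"grip": 0.4,"slide": [0,0,0],"roll": 0},
    {"grip": 0.4,"slide": [0,0,0],"roll": 0},
    {"grip": 0.4,"slide": [0,0,-0.03],"roll": 0},
    {"grip": 0.4,"slide": [0,0,-0.08],"roll": 0},
  ],
  grip_force=10,
)

```text
time_s: 26.1
tcp_pos: [0.5183, 0.1423, 0.0804]
eef_rot: [179.8, -0.1, -92.0]
contact_force: [1.5, 0.8, 0.2]
gripper_width: 0.052
```

Call:
apply_moves(
  commands=[
    {"grip": 0.4,"slide": [0.02,0,-0.05],"roll": 0},
    {"grip": 0.4,"slide": [0.07,0,-0.1],"roll": 0},
    {"grip": 0.4,"slide": [0.13,0,-0.14],"roll": 0},
    {"grip": 0.4,"slide": [0.19,0,-0.15],"roll": 0},
    {"grip": 0.4,"slide": [0.25,0,-0.15],"roll": 0},
  ],
)

```text
time_s: 26.72
tcp_pos: [0.5117, -0.0965, 0.2325]
eef_rot: [-179.8, 0.0, -92.0]
contact_force: [0.9, 0.0, 0.5]
gripper_width: 0.0526
```

Call:
apply_moves(
  commands=[
    {"grip": 0.4,"slide": [0.05,0,0],"roll": 0},
    {"grip": 0.4,"slide": [0.1,0,0],"roll": 0},
    {"grip": 0.4,"slide": [0.15,0,0],"roll": 0},
    {"grip": 0.4,"slide": [0.15,0,0],"roll": 0},
  ],
)

```text
time_s: 27.22
tcp_pos: [0.5052, -0.2478, 0.2299]
eef_rot: [179.9, -0.0, -92.3]
contact_force: [-0.2, 1.1, 0.1]
gripper_width: 0.0527
```

```bash
python3 - <<'E'
from h import *
s=get_state();print(s['time_s'],s['tcp_pos'],s['qd'].round(1),s['contact_force'])
for c in('top','scene'):
    cal,p,d=snap(c,c+'15.png');W=cloud(cal,d);X,Y,Z=W[...,0],W[...,1],W[...,2]
    m=(Z<.028)&(Z>.014)&(abs(X-.52)<.09)&(Y>-.06)&(Y<.22); print(c,m.sum(),cv2.minAreaRect((W[m][:,:2]*1000).astype(np.float32)),W[m][:,1].min())
    m=(X>.35)&(X<.66)&(Y>.15)&(Y<.43)&(Z>.096)&(Z<.11)
    n,l,st,ce=cv2.connectedComponentsWithStats(m.astype(np.uint8)); i=1+st[1:,4].argmax()
    print('shelf',cv2.minAreaRect((W[l==i][:,:2]*1000).astype(np.float32)), W[l==i][:,1].min())
    for n in('mallet','chisel','dish'): print(n,[(round(b['score'],2),world(cal,b['position']).round(3).tolist()) for b in boxes_of(n,c)][:1])
E
```

```text
27.225 [ 0.50515177 -0.24775592  0.22994106] [ 3.2 -1.  -1.1 -0.7  0.1 -2.6] [-0.17655129  1.12962217  0.08457448]
top 2141 ((519.889404296875, 170.36962890625), (102.8492202758789, 143.94140625), 88.21916198730469) 0.11719416603719258
shelf ((524.0023803710938, 301.8873291015625), (181.35140991210938, 230.3262481689453), 87.54652404785156) 0.20723512893033358
mallet [(0.89, [0.694, 0.1, 0.069])]
chisel [(0.7, [0.795, -0.009, 0.014])]
dish [(0.88, [0.724, -0.061, 0.015])]
scene 1178 ((520.4185791015625, 152.74911499023438), (77.95886993408203, 147.21437072753906), 87.94493865966797) 0.1121632078016509
shelf ((525.3750610351562, 297.15887451171875), (180.41578674316406, 232.7220458984375), 87.91537475585938) 0.2031314205547644
mallet [(0.42, [0.527, 0.151, 0.023])]
chisel [(0.78, [0.804, -0.004, 0.014])]
dish [(0.69, [0.709, -0.067, 0.016])]
```

View pics/top15.png

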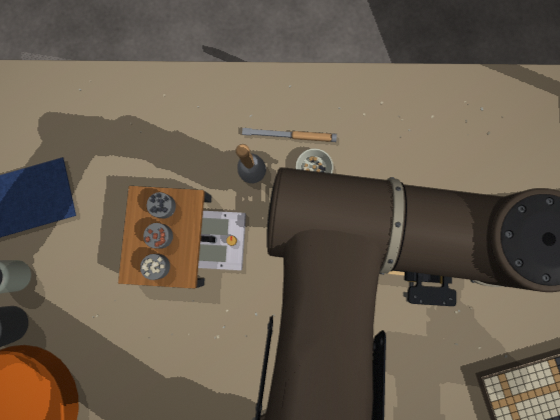

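View pics/scene15.png

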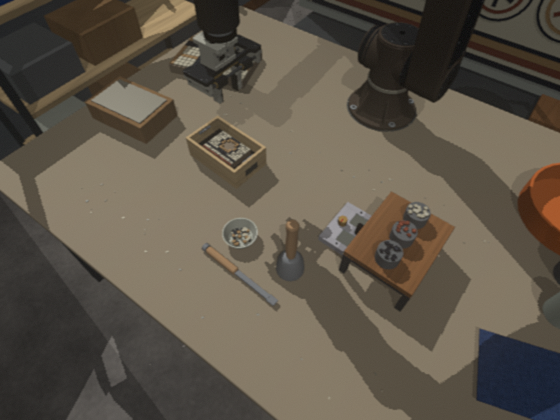

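The top view shows the cover's tail at (222,240) with about 95 mm outside the board, so about 125 mm is under it. The bystanders are where they were, and the arm is clear over the case. Handing in.

Call:
apply_moves(
  commands=[
    {"grip": 0.4,"slide": [0,0,0],"roll": 0},
    {"grip": 0.4,"slide": [0,0,0],"roll": 0},
    {"grip": 0.4,"slide": [0,0,0],"roll": 0},
  ],
)

```text
time_s: 28.0
tcp_pos: [0.5057, -0.245, 0.2307]
eef_rot: [-180.0, -0.0, -92.0]
contact_force: [0.5, -0.2, -0.2]
gripper_width: 0.0527
```

```bash
python3 -c "
from plant import *
s=get_state();print(s['time_s'],abs(s['qd']).max(),s['contact_force'])
print(close_job())"
```

```text
28.0 0.101884611808482 [ 0.52627144 -0.19920994 -0.21143998]
the job is handed in; nothing more can be done
None
```

I handed the job in at 28 s, with the cover slid under the shelf and the arm touching nothing. I turned both thumbscrews about 88° anticlockwise, one after the other. Then I lifted the cover off by its handle, laid it flat on the bench and let go. Finally I took it by its rear screw head and slid it straight in.

**Last checks:**
- **Insertion:** about 125 of the cover's 220 mm (57 %) is under the board. The cover lay flat on the bench, with its top face measured at 22 mm.
- **Heading:** the cover lies within about 1° of the shelf's direction.
- **Forces:** the outside force readings I saw stayed below about 14 N.
- **Bystanders:** the mallet, chisel and dish look unmoved in both pictures. The detector's positions for the dish and chisel agree within about 1 cm. It was less sure of the mallet: about 2 cm off in the top view, and in the scene view it picked out something else at low confidence.

**What disagreed:**
- **Fingertip height:** the real fingertips sit about 31 mm higher than the reported tool position, as both the scene and wrist cameras showed. Because of this my first grasp closed in the air above the screw head. It touched nothing, and I corrected for the offset from then on.
- **Camera positions:** the cameras differed by 2 to 5 mm on where things were, so I used a blended estimate.

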